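# Lock body from the tilt-out bin to the pin nest

### The job

A raw lock body, a plain grey steel bar with a slot along its top, lies in one of the two clear tilt-out bins. Tip that bin forward by its handle until it rests on its stop, take the lock body out and lay it in the pin nest, flat on the plate between the pins with its slot still upward, and tip the bin fully shut again. Do not drop the lock body, do not tip the other bin, and leave the things lying round about where they are.

Things in the scene. Friction and masses are not known exactly. Their poses are not given: they have to be found in the camera images.
- cabinet: Grey sheet-metal unit with two clear tilt-out bins, fixed to the table; 140 mm deep (x), 302 wide (y), 204 high. Origin on the table under the bins' common pivot line, which runs along y at x 0, z 90 mm; x points from the bin fronts to the back, y to the left, z up. The left bin is centred at y +72.5 mm, the right at y -72.5 mm. Base block x -45 to +95 mm, 34 mm high.
- cabinet_hood (a point): Middle of the front edge of the cabinet's top panel: 12 mm behind the pivot line, 201 mm up. The 6 mm thick panel covers the bins from here back. Three upright cheeks, 6 mm thick, at cabinet y -145, 0, +145 mm: front edge at x -43 mm up to z 112 mm, then sloping back to the panel. So a tool pointing straight down cannot reach the floor of a tilted bin.
- bin_left (a joint): Tilt of the left bin, rad: 0 shut, 0.70 (40 degrees) tipped forward on its stop. As it grows, the bin's top swings forward (cabinet -x) and down about the pivot line. The pivot is stiff (0.2 N m of friction, some 2 N at the handle), so the bin stays where it is left.
- bin_right (a joint): Tilt of the right bin, rad; the same as bin_left.
- bin_left_handle (a point): Middle of the left bin's handle: a round steel bar 10 mm thick, 80 mm long along y, bent back to the front wall at both ends; its axis 34 mm in front of the wall's outer face and 11 mm below the wall's top. While shut it lies 84 mm in front of the pivot line and 65 mm above it. Swings with the bin; x points into the front wall, z up along the wall.
- bin_right_handle (a point): The same point on the right bin's handle.
- bin_left_floor (a point): Centre of the left bin's inner floor, 14 mm behind the pivot line and 8 mm below it while shut; swings with the bin; x to the back, y left, z off the floor. Inside the bin is 120 mm (x) by 128 mm (y). Front wall 4 mm thick, its top 84 mm above the floor; back wall 42 mm; side walls 42 mm, rising to the front wall's top in the front 30 mm.
- bin_right_floor (a point): The same point in the right bin.
- lock_body: Raw lock body, a grey steel bar 18 mm (x) by 90 mm (y, its length) by 17 mm high, 0.11 to 0.22 kg, a long slot and a small hole in its top. Origin at the centre of its underside, z up through the slotted face. It lies in one of the bins, slot upward, its length from front to back; it may slide to the front wall when the bin tips.
- nest: Pin nest: aluminium plate 150 mm (x) by 76 (y) by 12, fixed to the table; six steel pins, 10 mm diameter, stand 12 mm above it, their upper 4 mm coned to 4 mm across. Four at x +-30, y +-16.5 mm leave a lane 23 mm wide along x with 50 mm of finger room between the pins; two at x +-53 mm, y 0 leave 96 mm of length. Origin at the centre of the underside.
- plunger: Turned steel plunger with a cross pin, 54 by 76 by 16 mm; lies in the other bin and shall stay there.
- nest_seat (a point): Centre of the nest on the plate's top face (12 mm above the table); x along the lane, z up. The lock body's origin belongs here, its length along x, either end first.
- tape: Roll of brown tape, 72 mm across, 24 mm high, lying on the top panel of the cabinet; bystander.
- feeler: Feeler gauge in its case, 14 by 97 by 16 mm, lying on the table in front of the cabinet; bystander.
- pliers: Small flat pliers, 38 by 138 by 10 mm, lying on the table between cabinet and nest; bystander.
- hammer: Small brass hammer with a wooden handle, 52 by 171 by 22 mm, lying right of the nest; bystander.
- oil_bottle: Oiler bottle 32 mm across and 108 mm tall, standing behind the nest to the right; bystander.
There are look-alikes about, which are no part of the job. What is shaped like the lock_body but green is not meant.

How it is judged:
By the outcome, as a careful person would: the job done as asked, in the order asked, and still so for the second after the job is handed in, with the robot touching nothing.
It also fails if it takes over 70 s, if anything falls off the work surface, if the arm or the gripper's body presses on something with over 40 N, if the wrist force passes 120 N, or if a joint passes its speed limit or range.

### The arm

A 7-joint arm with a two-finger parallel gripper is mounted at the origin on a cart in front of the work surface, level with it; the furniture and walls round the work are solid. World frame = base frame: x ahead of the robot, y to its left, z up, the work surface at z = 0. Lengths are in m, angles in rad, forces in N, time in s.
With the tool pointing down it reaches from about 0.4 to 0.85 m from the base axis. Payload 4.5 kg.
Tool frame: the origin (TCP) lies on the mounting face of the last link; the fingertips stand 166 mm ahead of it and the grasp point (between the pads) lies 147 mm ahead of it; z points along the fingers, y is the line along which they close (so a half turn about z gives the same grasp; the last joint's range is limited). The gripper opens to 88 mm and grips with 3 to 60 N. Pads are 18 mm wide; open, the fingers measure 123 mm over their backs; the gripper's body (75 mm by 187 mm) begins 45 mm behind the grasp point.
Start: joints at [-1.276, 0.689, -0.195, 1.565, 0.157, 0.902, -0.215], TCP at [0.161, 0.604, 0.405] pointing down, gripper open.
Joint ranges: [-3.01, 3.01], [-0.46, 2.08], [-1.47, 1.51], [0.13, 2.56], [-1, 4.14], [0.04, 2.09], [-2.66, 2.66]. Speed limits (rad/s): [2.57, 2.57, 3.14, 3.14, 3.14, 3.14, 3.14].

### API

Orientations are given as a unit quaternion [x, y, z, w].
In Python, from plant import get_state, viewer, workorder gives the robot as it stands. The module is installed in compiled form; this text tells all that it offers.
- The arm moves only by the tool step_arm, never from a script. Its argument "motion" is a list of rows, each an object of numbers: "wx", "wy", "wz": the turn, a rotation vector about the tool's x, y, z each as a share of 180 degrees, from -1 to 1; "dx", "dy", "dz": the shift along the tool's x, y, z each as a share of 8 cm, from -1 to 1; "claw": the finger opening in mm, from 0 to 88.1. A call has 1 to 8 rows; each row is the pose to reach, as a shift and turn from the pose commanded when the call began, along the tool's axes at that moment, turning the shorter way round; what a row does not reach only later rows make up. A row lasts 1/10 s, in which the tool goes at most 50 mm and 8.59 degrees, less where a joint would pass 70% of its speed; a pose out of reach is approached as far as the arm can. A call with a number of a shift or a turn outside -1 to 1 is refused whole. A call with a gripper value outside its range is refused whole. The fingers move at their own pace and stop on an object; "force" is the grip in N (left out, the last holds). Time passes only in rows, so rows that repeat a pose let the fingers close. It gives the time, the measured TCP pose, the force, the opening and the grip force at its end, in the units of the state.
- get_state(): the state, without advancing time (a new reading comes with each control period).
- viewer.snapshot(name): name is "scene" or "top" or "wrist"; returns (picture, depth): 420x560x3 uint8, red, green, blue; 420x560 float32, m along the optical axis (not along the pixel's ray), 0 where there is no reading.
- viewer.calibration(name): a dict with "vfov" (degrees; the focal length in pixels is half the picture's height over the tangent of half this angle, whatever the lens; pixels are square), "cx", "cy" (the principal point, pixels), "extrinsics" (4x4, takes a point from camera to world coordinates). Camera axes: x right, y down, z forward; pixel columns grow to the right and rows downward; lengths in m; the calibration is good to about 2 mm. A picture is of the moment at which its call begins: read the wrist's pose just before it. calibration takes no time and is no camera call; for the wrist camera it gives the pose at the moment of the call.
- workorder.finish_job(): hands the job in; it is judged then, once.
The state is a dict: "clock": time; "q": joint angles; "qd": joint speeds; "joint_torque": joint torques, N m; "tool_pos": TCP position; "eef_rot": TCP orientation; "contact_force": force on the tool from outside, world axes, zero at the start; "moment": the same for the moment, N m; "opening": opening from 0.0 (shut) to 1.0 (fully open); "finger_force": force on a finger pad.
Only numpy, scipy, OpenCV 4.12 (cv2) and the standard library are available. Lean on these libraries where they do the work, as an engineer would, in place of code of your own. Each camera call takes 0.05 s, during which the arm holds its last target. There are 200 camera calls.

## Working session

There is one attempt and no reset: what is moved stays moved. The work goes in short steps, Python scripts to look and compute and a tool call to move; the robot and the scene stay as the last step left them, time stands still between calls to the robot, and variables do not carry over. Pictures are saved under pics/ and viewed, at most 10 in all, crops included, and the job is handed in when it is done.

Besides the shell and the picture viewer there is one more tool, called after ">>>" as name(argument=value, ...), one argument or row to a line, values as JSON. step_arm: Moves the arm, as the interface text tells. Shift numbers are shares of 8 cm and turn numbers shares of 180 degrees, none past 1 either way. Its arguments: {"type":"object","properties":{"motion":{"type":"array","items":{"type":"object","properties":{"wx":{"type":"number","minimum":-1,"maximum":1},"wy":{"type":"number","minimum":-1,"maximum":1},"wz":{"type":"number","minimum":-1,"maximum":1},"dx":{"type":"number","minimum":-1,"maximum":1},"dy":{"type":"number","minimum":-1,"maximum":1},"dz":{"type":"number","minimum":-1,"maximum":1},"claw":{"type":"number"}}}},"force":{"type":"number"}},"required":["motion"]}

```bash
mkdir -p pics; ls; cat > h.py <<'E'
import numpy as np,cv2
from plant import get_state,viewer,workorder
from scipy.spatial.transform import Rotation as R
def snap(n,f):
    c=viewer.calibration(n); p,d=viewer.snapshot(n)
    cv2.imwrite(f'pics/{f}.png',p[:,:,::-1]); np.savez(f'pics/{f}.npz',p=p,d=d,E=c['extrinsics'],c=[c['vfov'],c['cx'],c['cy']])
    return world(d,c['extrinsics'],c['vfov'],c['cx'],c['cy']),p,d
def world(d,E,v,cx,cy):
    f=d.shape[0]/2/np.tan(np.radians(v)/2); E=np.array(E)
    j,i=np.meshgrid(np.arange(d.shape[1]),np.arange(d.shape[0]))
    P=np.stack([(j-cx)/f*d,(i-cy)/f*d,d],-1)
    return P@E[:3,:3].T+E[:3,3]
def load(f):
    z=np.load(f'pics/{f}.npz'); return world(z['d'],z['E'],*z['c']),z['p'],z['d']
E
python3 - <<'E'
from h import *
for n in('scene','top'):
    snap(n,n+'0'); c=viewer.calibration(n); print(c)
a=cv2.imread('pics/scene0.png');b=cv2.imread('pics/top0.png')
print(get_state())
E
```

```text
pics
{'vfov': 48.55267585761702, 'cx': 280.7793080628725, 'cy': 206.80650955939464, 'extrinsics': array([[-0.87967008, -0.33275161,  0.33978953,  0.16076858],
       [-0.47555913,  0.60807467, -0.63567972,  0.67485316],
       [ 0.00490605, -0.72077844, -0.69314816,  0.96657273],
       [ 0.        ,  0.        ,  0.        ,  1.        ]])}
{'vfov': 53.64248583117189, 'cx': 279.4025462744572, 'cy': 212.0311037968899, 'extrinsics': array([[ 0.01447835, -0.9972308 ,  0.07294589,  0.45994525],
       [-0.99984726, -0.01372484,  0.0108204 , -0.06092249],
       [-0.00978927, -0.07309141, -0.9972772 ,  1.37065018],
       [ 0.        ,  0.        ,  0.        ,  1.        ]])}
{'clock': 0.1, 'q': array([-1.27616425,  0.68992833, -0.19451582,  1.56621171,  0.15731245,
        0.90245955, -0.21513492]), 'qd': array([-0.00046801, -0.00143469, -0.00017362, -0.00103242, -0.00151961,
       -0.00234725, -0.00053168]), 'joint_torque': array([-3.51877774e-03, -5.28504074e+01, -1.27141111e+00, -1.53838670e+01,
       -5.24824520e-02,  1.94377950e-03,  3.47043704e-05]), 'tool_pos': array([0.16113123, 0.60358594, 0.40397982]), 'eef_rot': array([ 1.30025621e-01,  9.91510305e-01, -8.06502564e-04, -4.49972954e-05]), 'contact_force': array([-0.35320496,  0.8496628 , -0.09684027]), 'moment': array([ 0.01335542, -0.05644957, -0.00809418]), 'finger_force': 0.0, 'opening': 1.0026143389115636}
```

View pics/scene0.png

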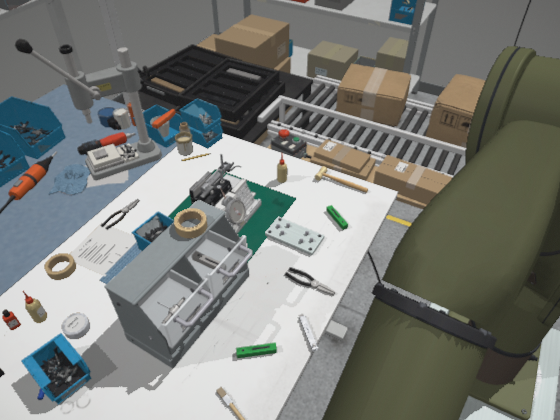

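View pics/top0.png

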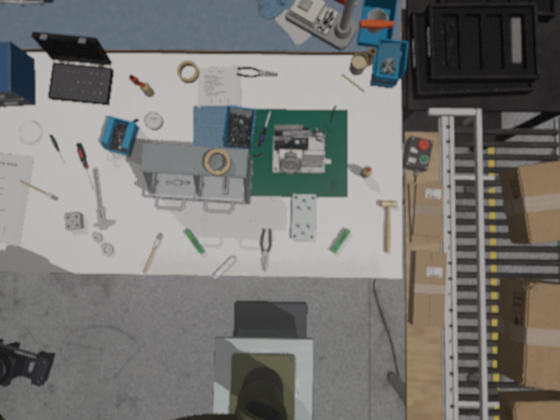

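The right bin (top view ~(226,186)) holds the grey bar and the left bin (178,183) the plunger. The nest is at (304,217), the pliers at (266,245) and the green look-alikes at (194,241) and (341,240).

```bash
python3 - <<'E'
from h import *
W,p,d=load('top0')
X,Y,Z=W[...,0],W[...,1],W[...,2]
print('table z',np.median(Z[225:265,110:140]))
def rect(m):
    pts=W[m][:,:2].astype(np.float32); r=cv2.minAreaRect(pts*1000); return m.sum(),np.round(r[0],1),np.round(r[1],1),r[2],np.round(cv2.boxPoints(r),1).tolist()
reg=np.zeros(Z.shape,bool);reg[125:215,120:260]=1
m=reg&(Z>.193)&(Z<.212); print('panel',rect(m),np.median(Z[m]))
reg=np.zeros(Z.shape,bool);reg[185:250,283:325]=1
m=reg&(Z>.008)&(Z<.030); m=cv2.morphologyEx(m.astype(np.uint8),cv2.MORPH_OPEN,np.ones((3,3)))>0
print('nest',rect(m),np.median(Z[m]))
big=cv2.resize(p[120:260,120:330],None,fx=3.8,fy=3.8,interpolation=cv2.INTER_CUBIC)
cv2.imwrite('pics/c1.png',big[:,:,::-1])
E
```

```text
table z -0.0009350326049858415
panel (np.int64(2749), array([689.2, 197.6]), array([303. ,  84.3]), 87.17005157470703, [[639.5999755859375, 48.29999923706055], [723.7999877929688, 44.20000076293945], [738.7999877929688, 346.79998779296875], [654.5999755859375, 351.0]]) 0.20315331161732564
nest (np.int64(765), array([ 543.7, -124.8]), array([ 75.2, 147.3]), 88.43586730957031, [[469.0, -160.39999389648438], [616.2000122070312, -164.5], [618.2999877929688, -89.19999694824219], [471.1000061035156, -85.19999694824219]]) 0.011947814513583177
```

View pics/c1.png

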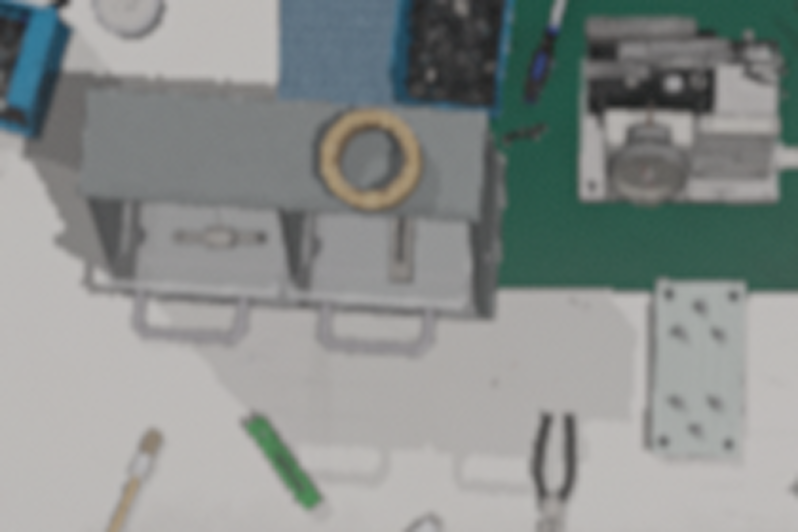

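```bash
python3 - <<'E'
from h import *
W,p,d=snap('wrist','w0')
print(viewer.calibration('wrist'),get_state()['tool_pos'])
W,p,d=load('top0')
# cabinet frame
th=-0.0495; c,s=np.cos(th),np.sin(th); o=np.array([.6358,.2002])
D=(W[...,:2]-o); cx=D[...,0]*c+D[...,1]*s; cy=-D[...,0]*s+D[...,1]*c
np.set_printoptions(linewidth=250)
for r in range(170,212,2):
  print(r,[(int(1e3*cx[r,k]),int(1e3*cy[r,k]),int(1e3*W[r,k,2])) for k in range(200,252,4)])
E
```

```text
{'vfov': 58.71338469621839, 'cx': 280.9620205289583, 'cy': 203.566553213244, 'extrinsics': array([[ 0.25763729,  0.91530286,  0.30958633,  0.07890532],
       [ 0.96624088, -0.24363584, -0.08378633,  0.62504312],
       [-0.00126354,  0.32072145, -0.94717272,  0.38547817],
       [ 0.        ,  0.        ,  0.        ,  1.        ]])} [0.16109168 0.60363236 0.40412138]
170 [(27, -19, 203), (27, -31, 205), (24, -47, 227), (25, -58, 229), (29, -65, 204), (30, -76, 202), (27, -91, 228), (30, -101, 216), (32, -110, 205), (33, -121, 203), (33, -133, 206), (35, -144, 199), (51, -147, 111)]
172 [(21, -20, 203), (23, -30, 198), (23, -42, 201), (19, -58, 227), (20, -69, 226), (21, -80, 226), (21, -92, 230), (26, -99, 205), (27, -110, 203), (28, -121, 199), (28, -133, 204), (29, -145, 203), (44, -147, 114)]
174 [(16, -19, 200), (16, -31, 203), (17, -43, 202), (17, -55, 207), (14, -70, 230), (15, -81, 229), (19, -89, 206), (21, -99, 199), (21, -111, 201), (22, -122, 204), (22, -133, 203), (23, -145, 205), (39, -147, 110)]
176 [(22, -2, 117), (28, -8, 84), (12, -42, 197), (12, -54, 199), (12, -6
[... 3065 characters left out ...]
-1), (-45, -117, 3), (-45, -132, 16), (-45, -146, 21)]
206 [(-60, 13, 3), (-71, -30, 162), (-58, -11, -1), (-57, -25, 0), (-56, -38, 0), (-55, -50, -5), (-54, -65, 0), (-53, -77, -5), (-66, -112, 162), (-52, -104, -1), (-51, -118, 1), (-50, -131, -2), (-49, -144, -4)]
208 [(-66, 13, 1), (-76, -30, 158), (-64, -12, -2), (-63, -24, -4), (-63, -38, 0), (-62, -52, 0), (-61, -64, -5), (-60, -78, 0), (-71, -112, 159), (-58, -104, -4), (-58, -118, 2), (-57, -131, 0), (-56, -144, 0)]
210 [(-73, 13, 0), (-82, -30, 155), (-81, -42, 156), (-81, -54, 159), (-80, -65, 157), (-80, -78, 160), (-68, -66, 1), (-67, -78, -3), (-77, -112, 154), (-65, -105, -3), (-64, -118, -2), (-63, -131, -2), (-63, -145, 3)]
```

View pics/w0.png

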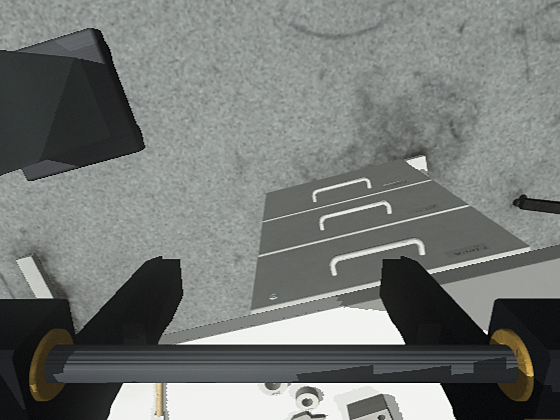

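```bash
python3 - <<'E'
from h import *
W,p,d=load('w0'); s=get_state()
T=R.from_quat(s['eef_rot']); P=T.inv().apply((W-s['tool_pos']).reshape(-1,3)).reshape(W.shape)*1e3
P[d==0]=np.nan
np.set_printoptions(linewidth=250)
for r in (262,270,280,300,315,330,345,365,385,400,415):
  print(r,[tuple(P[r,k].round().tolist()) if np.isfinite(P[r,k,0]) and P[r,k,2]<200 else 0 for k in (5,30,60,75,100,130,150,165,178,280,386,400,430,490,520,555)])
print((d==0).mean())
E
```

```text
262 [0, 0, 0, 0, 0, 0, (13.0, -55.0, 157.0), (11.0, -50.0, 161.0), (9.0, -45.0, 163.0), 0, (10.0, 44.0, 161.0), (10.0, 51.0, 163.0), 0, 0, 0, 0]
270 [0, 0, 0, 0, 0, 0, (12.0, -53.0, 151.0), (10.0, -48.0, 154.0), (6.0, -45.0, 163.0), 0, (9.0, 43.0, 157.0), (10.0, 48.0, 154.0), 0, 0, 0, 0]
280 [0, 0, 0, 0, 0, (12.0, -58.0, 143.0), (10.0, -51.0, 147.0), (11.0, -45.0, 146.0), (2.0, -45.0, 160.0), 0, (5.0, 43.0, 156.0), (10.0, 46.0, 147.0), (12.0, 56.0, 143.0), 0, 0, 0]
300 [(35.0, -65.0, 95.0), (35.0, -59.0, 94.0), (36.0, -52.0, 94.0), 0, 0, (11.0, -54.0, 132.0), (10.0, -47.0, 133.0), (4.0, -45.0, 143.0), (-6.0, -45.0, 157.0), 0, (-3.0, 43.0, 153.0), (5.0, 44.0, 140.0), (10.0, 52.0, 133.0), 0, (35.0, 56.0, 95.0), (36.0, 63.0, 94.0)]
315 [(35.0, -61.0, 89.0), (35.0, -56.0, 89.0), (33.0, -52.0, 92.0), 0, (12.0, -59.0, 122.0), (10.0, -50.0, 124.0), (8.0, -46.0, 128.0), (-2.0, -45.0, 142.0), 0, 0, 0, (-0.0, 44.0, 139.0), 0, 0, (35.0, 52.0, 89.0), (35.0, 60.0, 89.0)]
330 [(35.0, -58.0, 84.0), (36.0, -52.0, 83.0), (30.0, -51.0, 91.0), 0, (12.0, -56.0, 114.0), (8.0, -49.0, 119.0), (5.0, -44.0, 
[... 690 characters left out ...]
27.0, 25.0, 83.0), (27.0, 31.0, 83.0), (27.0, 44.0, 83.0), (27.0, 50.0, 83.0), (33.0, 52.0, 76.0)]
385 [(28.0, -54.0, 76.0), (25.0, -52.0, 80.0), (18.0, -52.0, 87.0), (12.0, -52.0, 92.0), (1.0, -52.0, 103.0), 0, 0, 0, 0, 0, 0, 0, 0, (14.0, 50.0, 91.0), (23.0, 50.0, 81.0), (27.0, 54.0, 77.0)]
400 [(24.0, -56.0, 77.0), (22.0, -52.0, 79.0), (13.0, -52.0, 87.0), (8.0, -52.0, 92.0), (-2.0, -52.0, 102.0), 0, 0, 0, 0, 0, 0, 0, 0, (10.0, 50.0, 90.0), (20.0, 51.0, 81.0), (24.0, 54.0, 77.0)]
415 [(20.0, -56.0, 76.0), (19.0, -52.0, 77.0), (10.0, -52.0, 86.0), (5.0, -52.0, 90.0), (-7.0, -52.0, 101.0), 0, 0, 0, 0, 0, 0, 0, 0, (6.0, 51.0, 89.0), (17.0, 50.0, 80.0), (20.0, 55.0, 77.0)]
0.003949829931972789
```

```bash
cat > plan.py <<'E'
from h import *
CO=np.array([.6358,.2002,0.]); CY=-0.0495
def cabR(): return R.from_euler('z',CY)
def cab(p): return CO+cabR().apply(np.array(p)/1e3)          # cabinet mm -> world m
def tool(ydir,zdir,base=None):                                  # tool axes in cabinet (or base) frame
    b=cabR() if base is None else base
    y=b.apply(np.array(ydir,float)); z=b.apply(np.array(zdir,float)); z/=np.linalg.norm(z)
    y=y-z*(y@z); y/=np.linalg.norm(y); return R.from_matrix(np.stack([np.cross(y,z),y,z],1))
def handle(th,al,g=.155,dx=0,dz=0):
    """TCP pose for right handle; bin tilt th, tool tilt al (deg); g TCP->bar"""
    t,a=np.radians([th,al]); x,z=-84,65
    P=cab([x*np.cos(t)-z*np.sin(t)+dx,-72.5,90+z*np.cos(t)+x*np.sin(t)+dz])
    T=tool([np.cos(a),0,np.sin(a)],[np.sin(a),0,-np.cos(a)])
    return P-g*T.as_matrix()[:,2],T
def go(p0,T0,p1,T1,n=1,q=3):
    """print n equal calls from pose0 to pose1 as shares; return rounded end pose"""
    for k in range(n):
        f=1/(n-k); dv=(p1-p0)*f; l=T0.inv().apply(dv)/.08; w=(T0.inv()*T1).as_rotvec()*f/np.pi
        l=l.round(q);w=w.round(q)
        print('d',l.tolist(),'w',w.tolist(),'rows>=',round(max(np.linalg.norm(l)*80/50,np.linalg.norm(w)*180/8.59),1), '!!' if abs(l).max()>1 else '')
        p0=p0+T0.apply(l*.08);T0=T0*R.from_rotvec(w*np.pi)
    print(' end',p0.round(4).tolist(),T0.as_quat().round(4).tolist()); return p0,T0
def now():
    s=get_state(); return np.array(s['tool_pos']),R.from_quat(s['eef_rot'])
E
python3 - <<'E'
from plan import *
p,T=now()
p,T=go(p,T,np.array([.40,.35,.43]),tool([np.cos(.35),np.sin(.35),0],[0,0,-1],R.identity()),4)
h,H=handle(0,15,dz=60,dx=-16); print(h)
p,T=go(p,T,h,H,4)
E
```

```text
d [-0.926, -0.574, -0.08] w [-0.0, 0.0, 0.076] rows>= 1.7 
d [-1.035, -0.338, -0.08] w [-0.0, 0.0, 0.077] rows>= 1.7 !!
d [-1.086, -0.081, -0.08] w [-0.0, 0.0, 0.076] rows>= 1.7 !!
d [-1.074, 0.179, -0.08] w [-0.0, 0.0, 0.077] rows>= 1.7 !!
 end [0.4, 0.35, 0.43] [0.5737, 0.8191, -0.0006, 0.0003]
[0.49226739 0.13472176 0.3647185 ]
d [-0.73, 0.041, 0.205] w [-0.021, -0.004, 0.032] rows>= 1.2 
d [-0.721, 0.1, 0.219] w [-0.02, -0.004, 0.031] rows>= 1.2 
d [-0.705, 0.156, 0.235] w [-0.021, -0.004, 0.032] rows>= 1.2 
d [-0.684, 0.209, 0.257] w [-0.02, -0.004, 0.031] rows>= 1.2 
 end [0.4923, 0.1347, 0.3647] [0.7181, 0.6837, 0.0897, 0.0939]
```

>>> step_arm(
  motion=[
    {"dx":-0.926,"dy":-0.574,"dz":-0.08,"wz":0.076,"claw":22},
    {"dx":-0.926,"dy":-0.574,"dz":-0.08,"wz":0.076,"claw":22},
  ],
)

```text
$.motion[0]: bad value
```

>>> step_arm(
  motion=[
    {"dx":-1,"dy":-0.338,"dz":-0.08,"wz":0.077,"claw":22},
    {"dx":-1,"dy":-0.338,"dz":-0.08,"wz":0.077,"claw":22},
  ],
)

```text
$.motion[0]: bad value
```

>>> step_arm(
  motion=[
    {"dx":-1,"dy":-0.08,"dz":-0.08,"wz":0.076,"claw":22},
    {"dx":-1,"dy":-0.08,"dz":-0.08,"wz":0.076,"claw":22},
  ],
)

```text
$.motion[0]: bad value
```

>>> step_arm(
  motion=[
    {"dx":-1,"dy":0.18,"dz":-0.08,"wz":0.077,"claw":22},
    {"dx":-1,"dy":0.18,"dz":-0.08,"wz":0.077,"claw":22},
    {"dx":-1,"dy":0.18,"dz":-0.08,"wz":0.077,"claw":22},
  ],
)

```text
$.motion[0]: bad value
```

>>> step_arm(
  motion=[
    {"wx":0,"wy":0,"wz":0.076,"dx":-0.926,"dy":-0.574,"dz":-0.08,"claw":22},
    {"wx":0,"wy":0,"wz":0.076,"dx":-0.926,"dy":-0.574,"dz":-0.08,"claw":22},
  ],
  force=20,
)

```text
clock: 0.35
tool_pos: [0.2217, 0.5391, 0.4107]
eef_rot: [0.249, 0.968, -0.001, 0.0]
contact_force: [1.3, -0.2, 0.1]
opening: 0.84
finger_force: 0.0
```

>>> step_arm(
  motion=[
    {"wx":0,"wy":0,"wz":0.077,"dx":-1,"dy":-0.338,"dz":-0.08,"claw":22},
    {"wx":0,"wy":0,"wz":0.077,"dx":-1,"dy":-0.338,"dz":-0.08,"claw":22},
  ],
)

```text
clock: 0.55
tool_pos: [0.2804, 0.4757, 0.4176]
eef_rot: [0.366, 0.931, -0.001, 0.001]
contact_force: [-0.4, 0.1, 1.6]
opening: 0.662
finger_force: 0.0
```

>>> step_arm(
  motion=[
    {"wx":0,"wy":0,"wz":0.076,"dx":-1,"dy":-0.08,"dz":-0.08,"claw":22},
    {"wx":0,"wy":0,"wz":0.076,"dx":-1,"dy":-0.08,"dz":-0.08,"claw":22},
  ],
)

```text
clock: 0.75
tool_pos: [0.3353, 0.4165, 0.4241]
eef_rot: [0.475, 0.88, -0.0, 0.001]
contact_force: [-0.1, -0.2, -1.1]
opening: 0.48
finger_force: 0.0
```

>>> step_arm(
  motion=[
    {"wx":0,"wy":0,"wz":0.077,"dx":-1,"dy":0.18,"dz":-0.08,"claw":22},
    {"wx":0,"wy":0,"wz":0.077,"dx":-1,"dy":0.18,"dz":-0.08,"claw":22},
    {"wx":0,"wy":0,"wz":0.077,"dx":-1,"dy":0.18,"dz":-0.08,"claw":22},
    {"wx":0,"wy":0,"wz":0.077,"dx":-1,"dy":0.18,"dz":-0.08,"claw":22},
  ],
)

```text
clock: 1.15
tool_pos: [0.3895, 0.3609, 0.4302]
eef_rot: [0.574, 0.819, -0.0, -0.0]
contact_force: [-0.8, 0.5, -0.7]
opening: 0.25
finger_force: 0.0
```

Tracking is good. I'll check whether the gripper blocks move with the fingers, and plan the rest.

```bash
python3 - <<'E'
from plan import *
W,p,d=snap('wrist','w1'); s=get_state()
T=R.from_quat(s['eef_rot']); P=T.inv().apply((W-s['tool_pos']).reshape(-1,3)).reshape(W.shape)*1e3
m=(P[...,2]<175)&(np.abs(P[...,1])<120)&(d>0)
for r in (250,270,300,330,345,365,400):
  k=np.where(m[r])[0][::25]; print(r,[(int(j),*P[r,j].round().astype(int).tolist()) for j in k])
p,T=now(); h,H=handle(0,15,dz=60,dx=0); print(h)
p,T=go(p,T,h,H,4)
h,H=handle(0,15); go(p,T,h,H,1)
E
```

```text
250 []
270 [(218, 9, -26, 153), (243, 8, -16, 154), (318, 9, 14, 153), (343, 9, 24, 152)]
300 [(103, 33, -43, 96), (128, 33, -37, 95), (153, 33, -31, 95), (179, 33, -25, 94), (204, 32, -19, 97), (229, 8, -19, 133), (254, -5, -12, 152), (329, 8, 16, 133), (354, 9, 25, 130), (379, 32, 23, 95), (404, 33, 28, 95), (429, 34, 34, 94), (454, 33, 40, 95)]
330 [(80, 33, -43, 84), (105, 33, -37, 84), (130, 33, -32, 84), (155, 33, -27, 84), (181, 33, -22, 84), (206, 23, -19, 96), (231, 5, -17, 120), (319, 5, 12, 121), (344, 10, 18, 114), (369, 33, 17, 83), (394, 33, 23, 83), (419, 32, 28, 84), (444, 33, 33, 84), (469, 33, 38, 83)]
345 [(0, 25, -64, 88), (26, 26, -58, 88), (51, 25, -53, 88), (76, 33, -41, 79), (101, 33, -36, 79), (126, 32, -32, 80), (151, 34, -26, 78), (176, 33, -21, 79), (201, 27, -18, 86), (226, 25, -13, 88), (251, 25, -8, 88), (276, 25, -2, 88), (301, 26, 4, 88), (326, 25, 9, 89), (351, 25, 15, 88), (376, 33, 18, 79), (401, 33, 23, 78), (426, 33, 28, 79), (451, 32, 33, 80), (476, 34, 37, 78), (501, 26, 48, 87), (526, 25, 55, 89), (551, 25, 61, 89)]
365 [(0, 24, -61, 83), (26,
[... 439 characters left out ...]
, (93, 23, -38, 76), (118, 22, -33, 77), (144, 22, -28, 76), (170, 22, -23, 76), (195, 18, -19, 80), (220, -10, -19, 107), (365, 19, 17, 80), (390, 21, 21, 77), (415, 21, 26, 77), (440, 22, 31, 76), (465, 21, 36, 77), (559, -3, 77, 100)]
[0.50824779 0.13393008 0.3647185 ]
d [-0.797, 0.107, 0.204] w [-0.021, -0.004, 0.032] rows>= 1.3 
d [-0.781, 0.172, 0.223] w [-0.021, -0.004, 0.031] rows>= 1.3 
d [-0.758, 0.231, 0.246] w [-0.02, -0.005, 0.032] rows>= 1.3 
d [-0.727, 0.29, 0.273] w [-0.021, -0.004, 0.031] rows>= 1.3 
 end [0.5082, 0.134, 0.3647] [0.7176, 0.684, 0.0904, 0.0951]
d [-0.0, -0.195, 0.724] w [0.0, -0.0, 0.0] rows>= 1.2 
 end [0.5082, 0.1339, 0.3048] [0.7176, 0.684, 0.0904, 0.0951]
```

View pics/w1.png

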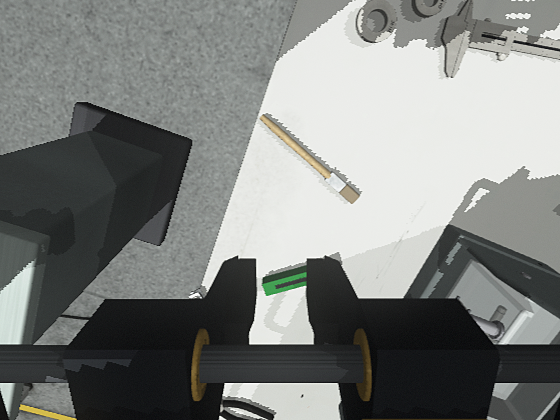

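```bash
python3 - <<'E'
from plan import *
W,p,d=load('w1'); s=get_state()
T=R.from_quat(s['eef_rot']); P=T.inv().apply((W-s['tool_pos']).reshape(-1,3)).reshape(W.shape)*1e3
for r in range(335,420,6):
  print(r,[(int(j),*P[r,j].round().astype(int).tolist()) if P[r,j,2]<170 else 0 for j in (0,12,25,45,60,260,300,510,530,545,558)])
E
```

```text
335 [0, 0, 0, 0, 0, 0, 0, 0, 0, 0, 0]
341 [0, 0, 0, 0, 0, 0, 0, 0, 0, 0, 0]
347 [(0, 27, -63, 86), (12, 26, -61, 87), (25, 27, -57, 86), (45, 26, -54, 87), (60, 26, -50, 88), (260, 26, -5, 87), (300, 25, 3, 88), (510, 25, 51, 88), (530, 26, 55, 87), (545, 27, 57, 86), (558, 26, 61, 87)]
353 [(0, 26, -62, 86), (12, 25, -60, 86), (25, 25, -58, 86), (45, 26, -53, 86), (60, 27, -48, 84), (260, 26, -5, 85), (300, 25, 3, 86), (510, 25, 49, 85), (530, 25, 54, 86), (545, 25, 57, 86), (558, 25, 60, 85)]
359 [(0, 25, -62, 85), (12, 25, -59, 85), (25, 25, -56, 84), (45, 25, -52, 84), (60, 25, -49, 84), (260, 25, -5, 85), (300, 25, 3, 84), (510, 25, 49, 84), (530, 25, 53, 84), (545, 25, 56, 84), (558, 26, 58, 83)]
365 [(0, 24, -61, 83), (12, 24, -59, 84), (25, 24, -56, 84), (45, 24, -52, 84), (60, 24, -49, 84), (260, 25, -5, 83), (300, 25, 3, 83), (510, 24, 48, 83), (530, 24, 53, 84), (545, 24, 56, 83), (558, 24, 59, 83)]
371 [(0, 24, -61, 83), (12, 24, -58, 83), (25, 22, -57, 84), (45, 24, -51, 83), (60, 24, -48, 82), (260, 23, -5, 83), (300, 23, 3, 83), (510, 23, 48, 83), (530, 23, 52, 83), (545, 23, 55, 82), (558, 23, 59, 83)]
377 [(0, 22, -61, 82), (12, 22, -58, 82), (25, 23, -55, 82), (45, 22, -52, 83), (60, 22, -49, 83), (260, 22, -5, 82), (300, 22, 3, 83), (510, 21, 49, 83), (530, 22, 53, 83), (545, 22, 56, 82), (558, 21, 59, 83)]
383 [0, 0, 0, 0, 0, 0, 0, 0, 0, 0, 0]
389 [0, 0, 0, 0, 0, 0, 0, 0, 0, 0, 0]
395 [(0, -1, -79, 100), 0, 0, 0, 0, 0, 0, 0, 0, 0, 0]
401 [(0, -2, -79, 99), 0, 0, 0, 0, 0, 0, 0, 0, 0, 0]
407 [(0, -3, -79, 98), 0, 0, 0, 0, 0, 0, 0, 0, 0, (558, -5, 77, 100)]
413 [(0, -5, -79, 98), 0, 0, 0, 0, 0, 0, 0, 0, 0, (558, -6, 76, 98)]
419 [(0, -7, -79, 97), 0, 0, 0, 0, 0, 0, 0, 0, 0, (558, -8, 77, 98)]
```

>>> step_arm(
  motion=[
    {"wx":-0.021,"wy":-0.004,"wz":0.032,"dx":-0.8,"dy":0.107,"dz":0.2,"claw":22},
    {"wx":-0.021,"wy":-0.004,"wz":0.032,"dx":-0.8,"dy":0.107,"dz":0.2,"claw":22},
  ],
)

```text
clock: 1.4
tool_pos: [0.419, 0.3021, 0.4135]
eef_rot: [0.614, 0.788, 0.022, 0.025]
contact_force: [-0.1, -0.7, 0.2]
opening: 0.248
finger_force: 0.0
```

>>> step_arm(
  motion=[
    {"wx":-0.021,"wy":-0.004,"wz":0.032,"dx":-0.78,"dy":0.172,"dz":0.22,"claw":22},
    {"wx":-0.021,"wy":-0.004,"wz":0.032,"dx":-0.78,"dy":0.172,"dz":0.22,"claw":22},
  ],
)

```text
clock: 1.6
tool_pos: [0.449, 0.2446, 0.3973]
eef_rot: [0.653, 0.755, 0.046, 0.049]
contact_force: [-0.4, -0.6, 0.8]
opening: 0.253
finger_force: 0.0
```

>>> step_arm(
  motion=[
    {"wx":-0.02,"wy":-0.004,"wz":0.032,"dx":-0.76,"dy":0.23,"dz":0.12,"claw":22},
    {"wx":-0.02,"wy":-0.004,"wz":0.032,"dx":-0.76,"dy":0.23,"dz":0.12,"claw":22},
  ],
)

```text
clock: 1.8
tool_pos: [0.4775, 0.1871, 0.3913]
eef_rot: [0.689, 0.718, 0.068, 0.072]
contact_force: [-1.0, 1.0, -0.4]
opening: 0.248
finger_force: 0.0
```

>>> step_arm(
  motion=[
    {"wx":-0.021,"wy":-0.004,"wz":0.031,"dx":-0.72,"dy":0.15,"dz":0.1,"claw":22},
    {"wx":-0.021,"wy":-0.004,"wz":0.031,"dx":-0.72,"dy":0.15,"dz":0.1,"claw":22},
    {"wx":-0.021,"wy":-0.004,"wz":0.031,"dx":-0.72,"dy":0.15,"dz":0.1,"claw":22},
    {"wx":-0.021,"wy":-0.004,"wz":0.031,"dx":-0.72,"dy":0.15,"dz":0.1,"claw":22},
  ],
)

```text
clock: 2.2
tool_pos: [0.4928, 0.1347, 0.3867]
eef_rot: [0.718, 0.684, 0.092, 0.094]
contact_force: [0.4, 1.0, -1.0]
opening: 0.245
finger_force: 0.0
```

```bash
python3 - <<'E'
from plan import *
p,T=now()
h,H=handle(0,15,dz=35,dx=1); p,T=go(p,T,h,H,1)
h,H=handle(0,15,dx=1); p,T=go(p,T,h,H,1)
print('tilt')
for th,al in((10,23),(20,31),(30,38),(37,42)):
    h,H=handle(th,al); p,T=go(p,T,h,H,1)
E
```

```text
d [-0.003, 0.046, 0.621] w [0.0, -0.001, -0.0] rows>= 1.0 
 end [0.5093, 0.1338, 0.3397] [0.7181, 0.6834, 0.0907, 0.0946]
d [-0.0, -0.114, 0.422] w [0.0, -0.0, -0.0] rows>= 0.7 
 end [0.5092, 0.1339, 0.3047] [0.7181, 0.6834, 0.0907, 0.0946]
tilt
d [-0.0, -0.453, 0.171] w [-0.044, -0.0, -0.0] rows>= 0.9 
 end [0.4778, 0.1355, 0.2821] [0.7099, 0.6755, 0.1377, 0.144]
d [-0.001, -0.435, 0.18] w [-0.045, -0.0, -0.0] rows>= 0.9 
 end [0.4514, 0.1367, 0.2552] [0.698, 0.6641, 0.185, 0.1938]
d [0.0, -0.397, 0.181] w [-0.038, -0.0, -0.0] rows>= 0.8 
 end [0.4318, 0.1377, 0.2264] [0.6852, 0.6519, 0.2243, 0.2351]
d [-0.0, -0.244, 0.125] w [-0.023, -0.0, -0.0] rows>= 0.5 
 end [0.4225, 0.1382, 0.2066] [0.6762, 0.6434, 0.2477, 0.2597]
```

>>> step_arm(
  motion=[
    {"wx":0,"wy":0,"wz":0,"dx":0,"dy":0.046,"dz":0.4,"claw":22},
    {"wx":0,"wy":0,"wz":0,"dx":0,"dy":0.046,"dz":0.62,"claw":22},
    {"wx":0,"wy":0,"wz":0,"dx":0,"dy":0.046,"dz":0.62,"claw":22},
  ],
)

```text
clock: 2.5
tool_pos: [0.5091, 0.1342, 0.338]
eef_rot: [0.718, 0.684, 0.09, 0.093]
contact_force: [-0.5, -0.7, -0.2]
opening: 0.248
finger_force: 0.0
```

>>> step_arm(
  motion=[
    {"wx":0,"wy":0,"wz":0,"dx":0,"dy":-0.04,"dz":0.14,"claw":22},
    {"wx":0,"wy":0,"wz":0,"dx":0,"dy":-0.08,"dz":0.28,"claw":22},
    {"wx":0,"wy":0,"wz":0,"dx":0,"dy":-0.114,"dz":0.42,"claw":22},
    {"wx":0,"wy":0,"wz":0,"dx":0,"dy":-0.114,"dz":0.42,"claw":22},
    {"wx":0,"wy":0,"wz":0,"dx":0,"dy":-0.114,"dz":0.42,"claw":22},
  ],
)

```text
clock: 3.0
tool_pos: [0.5095, 0.1326, 0.3054]
eef_rot: [0.719, 0.683, 0.092, 0.094]
contact_force: [0.1, 0.5, 0.6]
opening: 0.248
finger_force: 0.0
```

>>> step_arm(
  motion=[
    {"wx":0,"wy":0,"wz":0,"dx":0,"dy":0,"dz":0,"claw":8},
    {"wx":0,"wy":0,"wz":0,"dx":0,"dy":0,"dz":0,"claw":8},
    {"wx":0,"wy":0,"wz":0,"dx":0,"dy":0,"dz":0,"claw":8},
    {"wx":0,"wy":0,"wz":0,"dx":0,"dy":0,"dz":0,"claw":8},
  ],
  force=12,
)

```text
clock: 3.4
tool_pos: [0.5095, 0.1321, 0.3055]
eef_rot: [0.719, 0.682, 0.092, 0.094]
contact_force: [-2.3, 0.8, 5.0]
opening: 0.109
finger_force: 12.0
```

>>> step_arm(
  motion=[
    {"wx":-0.022,"wy":0,"wz":0,"dx":0,"dy":-0.22,"dz":0.075,"claw":8},
    {"wx":-0.044,"wy":0,"wz":0,"dx":0,"dy":-0.453,"dz":0.17,"claw":8},
    {"wx":-0.044,"wy":0,"wz":0,"dx":0,"dy":-0.453,"dz":0.17,"claw":8},
    {"wx":-0.044,"wy":0,"wz":0,"dx":0,"dy":-0.453,"dz":0.17,"claw":8},
  ],
)

```text
clock: 3.8
tool_pos: [0.4828, 0.1369, 0.2859]
eef_rot: [0.718, 0.687, 0.064, 0.088]
contact_force: [27.3, 12.7, -7.4]
opening: 0.484
finger_force: 11.9
```

>>> step_arm(
  motion=[
    {"wx":-0.022,"wy":0,"wz":0,"dx":0,"dy":-0.22,"dz":0.08,"claw":8},
    {"wx":-0.045,"wy":0,"wz":0,"dx":0,"dy":-0.435,"dz":0.18,"claw":8},
    {"wx":-0.045,"wy":0,"wz":0,"dx":0,"dy":-0.435,"dz":0.18,"claw":8},
    {"wx":-0.045,"wy":0,"wz":0,"dx":0,"dy":-0.435,"dz":0.18,"claw":8},
  ],
)

```text
clock: 4.2
tool_pos: [0.4457, 0.1209, 0.265]
eef_rot: [0.717, 0.683, 0.049, 0.133]
contact_force: [0.5, -0.1, -0.4]
opening: 0.09
finger_force: 0.0
```

>>> step_arm(
  motion=[
    {"wx":-0.02,"wy":0,"wz":0,"dx":0,"dy":-0.2,"dz":0.08,"claw":8},
    {"wx":-0.038,"wy":0,"wz":0,"dx":0,"dy":-0.397,"dz":0.18,"claw":8},
    {"wx":-0.038,"wy":0,"wz":0,"dx":0,"dy":-0.397,"dz":0.18,"claw":8},
    {"wx":-0.038,"wy":0,"wz":0,"dx":0,"dy":-0.397,"dz":0.18,"claw":8},
  ],
)

```text
clock: 4.6
tool_pos: [0.4187, 0.1202, 0.243]
eef_rot: [0.707, 0.68, 0.087, 0.174]
contact_force: [-0.5, -0.6, 0.9]
opening: 0.088
finger_force: 0.0
```

>>> step_arm(
  motion=[
    {"wx":-0.012,"wy":0,"wz":0,"dx":0,"dy":-0.12,"dz":0.06,"claw":8},
    {"wx":-0.023,"wy":0,"wz":0,"dx":0,"dy":-0.244,"dz":0.125,"claw":8},
    {"wx":-0.023,"wy":0,"wz":0,"dx":0,"dy":-0.244,"dz":0.125,"claw":8},
    {"wx":-0.023,"wy":0,"wz":0,"dx":0,"dy":-0.244,"dz":0.125,"claw":8},
  ],
)

```text
clock: 5.0
tool_pos: [0.4048, 0.1194, 0.2269]
eef_rot: [0.701, 0.675, 0.112, 0.2]
contact_force: [0.2, -0.7, -0.4]
opening: 0.093
finger_force: 0.0
```

```bash
python3 - <<'E'
from plan import *
p,T=now(); s=get_state(); print(s['q'].round(2),s['contact_force'].round(1))
b=p+.155*T.as_matrix()[:,2]; l=cabR().inv().apply(b-CO)*1e3; print('bar cab',l, 'tilt',np.degrees(np.arctan2(l[2]-90,l[0])-np.arctan2(65,-84))%360, np.hypot(l[0],l[2]-90))
for th in (40.5,):
    h,H=handle(th,44); p,T=go(p,T,h,H,1)
E
```

```text
[-0.16  0.93 -0.61  2.45  2.06  0.94 -2.64] [ 0.2 -0.7 -0.4]
bar cab [-159.3706255  -108.79529405   88.22790702] tilt 38.370109444638786 159.38047742805588
d [0.289, -0.01, 0.385] w [-0.101, 0.032, 0.017] rows>= 2.2 
 end [0.4188, 0.1384, 0.1964] [0.6715, 0.6395, 0.2579, 0.2714]
```

>>> step_arm(
  motion=[
    {"wx":0,"wy":0,"wz":-0.2,"dx":0,"dy":0,"dz":-0.6,"claw":22},
    {"wx":0,"wy":0,"wz":-0.2,"dx":0,"dy":0,"dz":-0.6,"claw":22},
    {"wx":0,"wy":0,"wz":-0.2,"dx":0,"dy":0,"dz":-0.6,"claw":22},
    {"wx":0,"wy":0,"wz":-0.2,"dx":0,"dy":0,"dz":-0.6,"claw":22},
    {"wx":0,"wy":0,"wz":-0.2,"dx":0,"dy":0,"dz":-0.6,"claw":22},
    {"wx":0,"wy":0,"wz":-0.2,"dx":0,"dy":0,"dz":-0.6,"claw":22},
  ],
)

```text
clock: 5.6
tool_pos: [0.3841, 0.1258, 0.2705]
eef_rot: [0.458, 0.858, 0.046, 0.227]
contact_force: [-0.6, -0.5, 0.4]
opening: 0.253
finger_force: 0.0
```

```bash
python3 - <<'E'
from plan import *
s=get_state(); print(s['q'].round(2)); p,T=now(); print(T.as_matrix().round(2),p)
W,P,d=snap('top','top1'); snap('scene','scene1')
D=cabR().inv().apply((W-CO).reshape(-1,3)).reshape(W.shape)*1e3
m=(abs(D[...,1]+72)<45)&(D[...,0]<-48)&(D[...,0]>-130)&(D[...,2]>40)&(D[...,2]<175)
print([tuple(x.round().astype(int)) for x in D[m][::25]])
E
```

```text
[-0.27  0.78 -0.49  2.49  2.04  0.79 -2.06]
[[-0.48  0.77  0.43]
 [ 0.81  0.58 -0.13]
 [-0.35  0.29 -0.89]] [0.38410963 0.12583917 0.27050691]
[(np.int64(-49), np.int64(-31), np.int64(89)), (np.int64(-49), np.int64(-90), np.int64(88)), (np.int64(-52), np.int64(-94), np.int64(95)), (np.int64(-57), np.int64(-80), np.int64(107)), (np.int64(-63), np.int64(-62), np.int64(124)), (np.int64(-68), np.int64(-46), np.int64(133)), (np.int64(-72), np.int64(-29), np.int64(138)), (np.int64(-67), np.int64(-103), np.int64(133)), (np.int64(-72), np.int64(-93), np.int64(142)), (np.int64(-73), np.int64(-113), np.int64(139)), (np.int64(-89), np.int64(-35), np.int64(128)), (np.int64(-93), np.int64(-113), np.int64(127)), (np.int64(-104), np.int64(-36), np.int64(127)), (np.int64(-99), np.int64(-110), np.int64(123)), (np.int64(-103), np.int64(-104), np.int64(121))]
```

View pics/scene1.png

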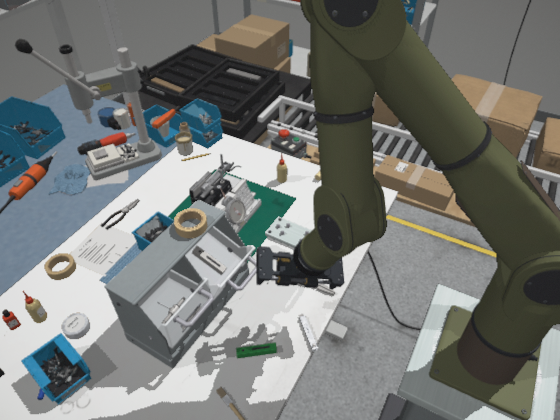

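```bash
python3 - <<'E'
from plan import *
F=R.from_euler('z',np.pi)
p,T=now()
h,H=handle(20,30,g=.205); H=H*F; p,T=go(p,T,h,H,2)
h,H=handle(20,30,g=.156); H=H*F; p,T=go(p,T,h,H,1)
E
```

```text
d [-0.137, 0.312, -0.055] w [-0.016, -0.021, -0.393] rows>= 8.3 
d [-0.343, -0.027, -0.028] w [-0.017, -0.021, -0.393] rows>= 8.3 
 end [0.4288, 0.1379, 0.2999] [-0.6659, 0.6999, -0.1868, 0.1783]
d [0.001, -0.001, 0.613] w [0.0, 0.0, -0.0] rows>= 1.0 
 end [0.4533, 0.1366, 0.2574] [-0.6659, 0.6999, -0.1868, 0.1783]
```

>>> step_arm(
  motion=[
    {"wx":-0.016,"wy":-0.021,"wz":-0.393,"dx":-0.137,"dy":0.312,"dz":-0.055,"claw":22},
    {"wx":-0.016,"wy":-0.021,"wz":-0.393,"dx":-0.137,"dy":0.312,"dz":-0.055,"claw":22},
    {"wx":-0.016,"wy":-0.021,"wz":-0.393,"dx":-0.137,"dy":0.312,"dz":-0.055,"claw":22},
    {"wx":-0.016,"wy":-0.021,"wz":-0.393,"dx":-0.137,"dy":0.312,"dz":-0.055,"claw":22},
    {"wx":-0.016,"wy":-0.021,"wz":-0.393,"dx":-0.137,"dy":0.312,"dz":-0.055,"claw":22},
    {"wx":-0.016,"wy":-0.021,"wz":-0.393,"dx":-0.137,"dy":0.312,"dz":-0.055,"claw":22},
    {"wx":-0.016,"wy":-0.021,"wz":-0.393,"dx":-0.137,"dy":0.312,"dz":-0.055,"claw":22},
    {"wx":-0.016,"wy":-0.021,"wz":-0.393,"dx":-0.137,"dy":0.312,"dz":-0.055,"claw":22},
  ],
)

```text
clock: 6.5
tool_pos: [0.406, 0.1318, 0.2846]
eef_rot: [-0.104, 0.959, -0.082, 0.249]
contact_force: [0.9, 0.6, 0.1]
opening: 0.252
finger_force: 0.0
```

```bash
python3 - <<'E'
from plan import *
F=R.from_euler('z',np.pi)
p,T=now(); print(get_state()['q'].round(2))
h,H=handle(20,30,g=.205); H=H*F; p,T=go(p,T,h,H,1)
E
```

```text
[-0.44  0.73 -0.19  2.46  2.26  0.65 -1.04]
d [-0.349, -0.012, -0.032] w [-0.017, -0.022, -0.408] rows>= 8.6 
 end [0.4288, 0.1378, 0.2999] [-0.6658, 0.6999, -0.1871, 0.1784]
```

>>> step_arm(
  motion=[
    {"wx":-0.017,"wy":-0.022,"wz":-0.405,"dx":-0.349,"dy":-0.012,"dz":-0.03,"claw":22},
    {"wx":-0.017,"wy":-0.022,"wz":-0.405,"dx":-0.349,"dy":-0.012,"dz":-0.03,"claw":22},
    {"wx":-0.017,"wy":-0.022,"wz":-0.405,"dx":-0.349,"dy":-0.012,"dz":-0.03,"claw":22},
    {"wx":-0.017,"wy":-0.022,"wz":-0.405,"dx":-0.349,"dy":-0.012,"dz":-0.03,"claw":22},
    {"wx":-0.017,"wy":-0.022,"wz":-0.405,"dx":-0.349,"dy":-0.012,"dz":-0.03,"claw":22},
    {"wx":-0.017,"wy":-0.022,"wz":-0.405,"dx":-0.349,"dy":-0.012,"dz":-0.03,"claw":22},
    {"wx":-0.017,"wy":-0.022,"wz":-0.405,"dx":-0.349,"dy":-0.012,"dz":-0.03,"claw":22},
    {"wx":-0.017,"wy":-0.022,"wz":-0.405,"dx":-0.349,"dy":-0.012,"dz":-0.03,"claw":22},
  ],
)

```text
clock: 7.3
tool_pos: [0.4288, 0.1377, 0.2997]
eef_rot: [-0.635, 0.727, -0.182, 0.186]
contact_force: [-0.3, -0.8, 0.3]
opening: 0.248
finger_force: 0.0
```

>>> step_arm(
  motion=[
    {"wx":0,"wy":0,"wz":-0.003,"dx":0,"dy":0,"dz":0,"claw":22},
    {"wx":0,"wy":0,"wz":-0.003,"dx":0,"dy":0,"dz":0,"claw":22},
    {"wx":0,"wy":0,"wz":-0.003,"dx":0,"dy":0,"dz":0,"claw":22},
  ],
)

```text
clock: 7.6
tool_pos: [0.4288, 0.1378, 0.2998]
eef_rot: [-0.636, 0.727, -0.182, 0.186]
contact_force: [0.7, -0.4, 0.4]
opening: 0.247
finger_force: 0.0
```

```bash
python3 - <<'E'
from plan import *
F=R.from_euler('z',np.pi)
p,T=now(); print(get_state()['q'].round(2),p)
W,P,d=snap('top','top2')
D=cabR().inv().apply((W-CO).reshape(-1,3)).reshape(W.shape)*1e3
m=(abs(abs(D[...,1]+72.5)-39)<6)&(D[...,0]<-80)&(D[...,0]>-115)&(D[...,2]>90)&(D[...,2]<140)
print(np.array(D[m]).round().astype(int).tolist()[::3])
h,H=handle(20,30,g=.156); H=H*F; p,T=go(p,T,h,H,1)
print('tilt')
for th,al in((25,32),(30,36),(35,40),(39.5,43)):
    h,H=handle(th,al); p,T=go(p,T,h,H*F,1)
E
```

```text
[-0.57  0.69  0.11  2.41  2.67  0.46 -0.16] [0.42881261 0.13775774 0.29976991]
[[-82, -110, 129], [-85, -110, 128], [-87, -109, 124], [-91, -110, 128], [-93, -110, 126], [-96, -107, 121], [-96, -116, 122], [-99, -113, 126], [-102, -111, 125], [-105, -110, 118]]
d [-0.004, 0.002, 0.611] w [-0.001, -0.001, -0.026] rows>= 1.0 
 end [0.4532, 0.1367, 0.2574] [-0.6654, 0.7001, -0.1877, 0.1783]
tilt
d [0.0, 0.15, 0.095] w [0.011, -0.0, -0.0] rows>= 0.3 
 end [0.4467, 0.137, 0.2449] [-0.6623, 0.6968, -0.1998, 0.1897]
d [0.001, 0.213, 0.091] w [0.022, -0.0, -0.0] rows>= 0.5 
 end [0.4361, 0.1375, 0.2297] [-0.6553, 0.6895, -0.2237, 0.2125]
d [-0.0, 0.211, 0.092] w [0.023, -0.0, -0.0] rows>= 0.5 
 end [0.4267, 0.1379, 0.2138] [-0.6472, 0.6809, -0.2485, 0.236]
d [-0.0, 0.169, 0.082] w [0.016, -0.0, -0.0] rows>= 0.3 
 end [0.4206, 0.1382, 0.2001] [-0.6411, 0.6745, -0.2655, 0.2522]
```

>>> step_arm(
  motion=[
    {"wx":0,"wy":0,"wz":-0.026,"dx":0,"dy":0,"dz":0,"claw":22},
    {"wx":0,"wy":0,"wz":-0.026,"dx":0,"dy":0,"dz":0.2,"claw":22},
    {"wx":0,"wy":0,"wz":-0.026,"dx":0,"dy":0,"dz":0.4,"claw":22},
    {"wx":0,"wy":0,"wz":-0.026,"dx":0,"dy":0,"dz":0.6,"claw":22},
    {"wx":0,"wy":0,"wz":-0.026,"dx":0,"dy":0,"dz":0.61,"claw":22},
    {"wx":0,"wy":0,"wz":-0.026,"dx":0,"dy":0,"dz":0.61,"claw":22},
  ],
)

```text
clock: 8.25
tool_pos: [0.4531, 0.1362, 0.2575]
eef_rot: [-0.666, 0.7, -0.19, 0.178]
contact_force: [-0.3, 0.3, 0.2]
opening: 0.25
finger_force: 0.0
```

>>> step_arm(
  motion=[
    {"wx":0,"wy":0,"wz":0,"dx":0,"dy":0,"dz":0,"claw":8},
    {"wx":0,"wy":0,"wz":0,"dx":0,"dy":0,"dz":0,"claw":8},
    {"wx":0,"wy":0,"wz":0,"dx":0,"dy":0,"dz":0,"claw":8},
  ],
  force=35,
)

```text
clock: 8.55
tool_pos: [0.4517, 0.1364, 0.2578]
eef_rot: [-0.667, 0.699, -0.189, 0.177]
contact_force: [-6.3, 0.6, 2.9]
opening: 0.099
finger_force: 35.0
```

>>> step_arm(
  motion=[
    {"wx":0.005,"wy":0,"wz":0,"dx":0,"dy":0.07,"dz":0.045,"claw":8},
    {"wx":0.011,"wy":0,"wz":0,"dx":0,"dy":0.15,"dz":0.095,"claw":8},
    {"wx":0.011,"wy":0,"wz":0,"dx":0,"dy":0.15,"dz":0.095,"claw":8},
  ],
)

```text
clock: 8.85
tool_pos: [0.4447, 0.1367, 0.2446]
eef_rot: [-0.664, 0.695, -0.201, 0.188]
contact_force: [-6.2, 0.5, 1.3]
opening: 0.099
finger_force: 35.0
```

Holding well; continuing to the stop.

>>> step_arm(
  motion=[
    {"wx":0.011,"wy":0,"wz":0,"dx":0,"dy":0.105,"dz":0.042,"claw":8},
    {"wx":0.022,"wy":0,"wz":0,"dx":0,"dy":0.213,"dz":0.091,"claw":8},
    {"wx":0.022,"wy":0,"wz":0,"dx":0,"dy":0.213,"dz":0.091,"claw":8},
  ],
)

```text
clock: 9.15
tool_pos: [0.4343, 0.1372, 0.2292]
eef_rot: [-0.657, 0.688, -0.225, 0.211]
contact_force: [-5.5, 1.6, 0.9]
opening: 0.1
finger_force: 35.0
```

>>> step_arm(
  motion=[
    {"wx":0.011,"wy":0,"wz":0,"dx":0,"dy":0.105,"dz":0.042,"claw":8},
    {"wx":0.023,"wy":0,"wz":0,"dx":0,"dy":0.211,"dz":0.092,"claw":8},
    {"wx":0.023,"wy":0,"wz":0,"dx":0,"dy":0.211,"dz":0.092,"claw":8},
  ],
)

```text
clock: 9.45
tool_pos: [0.4249, 0.1377, 0.2131]
eef_rot: [-0.649, 0.679, -0.25, 0.234]
contact_force: [-5.3, 1.2, 1.0]
opening: 0.101
finger_force: 35.0
```

>>> step_arm(
  motion=[
    {"wx":0.008,"wy":0,"wz":0,"dx":0,"dy":0.08,"dz":0.04,"claw":8},
    {"wx":0.016,"wy":0,"wz":0,"dx":0,"dy":0.169,"dz":0.082,"claw":8},
    {"wx":0.016,"wy":0,"wz":0,"dx":0,"dy":0.169,"dz":0.082,"claw":8},
    {"wx":0.016,"wy":0,"wz":0,"dx":0,"dy":0.169,"dz":0.082,"claw":8},
  ],
)

```text
clock: 9.85
tool_pos: [0.4188, 0.1377, 0.2023]
eef_rot: [-0.643, 0.672, -0.268, 0.252]
contact_force: [-16.0, 0.7, 21.7]
opening: 0.099
finger_force: 35.0
```

```bash
python3 - <<'E'
from plan import *
p,T=now(); s=get_state(); print(s['q'].round(2),s['contact_force'].round(1))
b=p+.155*T.as_matrix()[:,2]; l=cabR().inv().apply(b-CO)*1e3; print('bar cab',l, 'tilt',np.degrees(np.arctan2(l[2]-90,l[0])-np.arctan2(65,-84))%360, np.hypot(l[0],l[2]-90))
F=R.from_euler('z',np.pi)
h,H=handle(41.2,44); go(p,T,h,H*F,1)
E
```

```text
[-0.58  1.05  0.01  2.55  2.7   1.14 -0.28] [-16.    0.7  21.7]
bar cab [-107.68853872  -73.45719549   89.19062744] tilt 38.163664853737714 107.69158023971657
d [-0.009, 0.062, 0.066] w [0.005, -0.001, 0.002] rows>= 0.1 
 end [0.4188, 0.1383, 0.195] [-0.639, 0.6716, -0.271, 0.2591]
```

>>> step_arm(
  motion=[
    {"wx":0,"wy":0,"wz":0,"dx":0,"dy":0,"dz":0,"claw":22},
    {"wx":0,"wy":0,"wz":0,"dx":0,"dy":0,"dz":0,"claw":22},
    {"wx":0,"wy":0,"wz":0,"dx":0,"dy":0,"dz":-0.2,"claw":22},
    {"wx":0,"wy":0,"wz":0,"dx":0,"dy":0,"dz":-0.4,"claw":22},
    {"wx":0,"wy":0,"wz":0,"dx":0,"dy":-0.35,"dz":-0.7,"claw":22},
    {"wx":0,"wy":0,"wz":0,"dx":0,"dy":-0.7,"dz":-1,"claw":22},
    {"wx":0,"wy":0,"wz":0,"dx":0,"dy":-0.7,"dz":-1,"claw":22},
    {"wx":0,"wy":0,"wz":0,"dx":0,"dy":-0.7,"dz":-1,"claw":22},
  ],
)

```text
clock: 10.65
tool_pos: [0.4079, 0.1385, 0.299]
eef_rot: [-0.64, 0.673, -0.269, 0.254]
contact_force: [0.5, 0.4, 0.4]
opening: 0.251
finger_force: 0.0
```

```bash
python3 - <<'E'
from plan import *
print(get_state()['q'].round(2))
W,P,d=snap('top','top3'); W2,P2,d2=snap('scene','scene3')
a=cv2.resize(P[150:230,180:270],None,fx=4.4,fy=4.4,interpolation=cv2.INTER_CUBIC); b=cv2.resize(P2[190:330,150:290],None,fx=2.514,fy=2.514,interpolation=cv2.INTER_CUBIC)
cv2.imwrite('pics/c3.png',np.hstack([a,b])[:,:,::-1])
D=cabR().inv().apply((W-CO).reshape(-1,3)).reshape(W.shape)*1e3
for r in range(172,216,3): print(r,[tuple(D[r,k].round().astype(int).tolist()) for k in range(204,250,4)])
E
```

```text
[-0.21  0.81 -0.65  2.54  2.2   1.16  0.29]
172 [(22, -31, 203), (23, -43, 206), (21, -58, 223), (21, -69, 226), (21, -81, 227), (22, -92, 229), (27, -99, 200), (28, -111, 201), (28, -122, 200), (30, -133, 196), (29, -145, 203), (45, -147, 110)]
175 [(14, -31, 200), (14, -43, 203), (15, -55, 207), (14, -68, 212), (15, -79, 213), (18, -88, 201), (18, -101, 206), (19, -112, 204), (20, -123, 202), (20, -134, 205), (21, -146, 204), (37, -148, 108)]
178 [(21, -11, 96), (21, -24, 97), (22, -36, 97), (22, -49, 101), (23, -61, 102), (21, -76, 119), (25, -86, 98), (26, -98, 99), (26, -110, 99), (12, -134, 200), (12, -146, 203), (29, -147, 99)]
181 [(12, -11, 91), (13, -22, 88), (13, -35, 91), (14, -48, 91), (15, -61, 93), (13, -76, 110), (16, -85, 92), (17, -98, 92), (18, -110, 93), (19, -123, 92), (6, -145, 185), (20, -147, 91)]
184 [(4, -9, 81), (4, -22, 84), (4, -36, 89), (6, -47, 82), (7, -60, 83), (5, -76, 105), (7, -86, 92), (8, -98, 88), (9, -110, 85), (10, -123, 86), (-1, -144, 174), (11, -148, 89)]
187 [(-5, -8, 72), (-4, -22, 78), (-4, -35, 79), (-2, -46, 72), (-2, -60, 78), (-4, -7
[... 1234 characters left out ...]
, (-56, -115, 85), (-55, -127, 83), (-55, -140, 92), (-46, -144, -4)]
208 [(-73, -19, 102), (-72, -31, 101), (-72, -44, 103), (-71, -56, 103), (-70, -68, 101), (-69, -81, 103), (-68, -92, 98), (-67, -104, 95), (-66, -117, 94), (-66, -129, 98), (-57, -132, -1), (-57, -145, 1)]
211 [(-83, -23, 119), (-82, -35, 114), (-82, -48, 120), (-81, -59, 115), (-80, -71, 113), (-79, -83, 111), (-78, -95, 109), (-77, -107, 107), (-77, -119, 110), (-76, -132, 114), (-67, -132, -3), (-66, -145, -5)]
214 [(-102, -58, 295), (-101, -68, 292), (-101, -78, 289), (-100, -89, 292), (-99, -99, 287), (-81, -66, -4), (-80, -80, -4), (-87, -109, 119), (-86, -120, 116), (-85, -132, 114), (-78, -134, 5), (-77, -147, 4)]
```

View pics/c3.png

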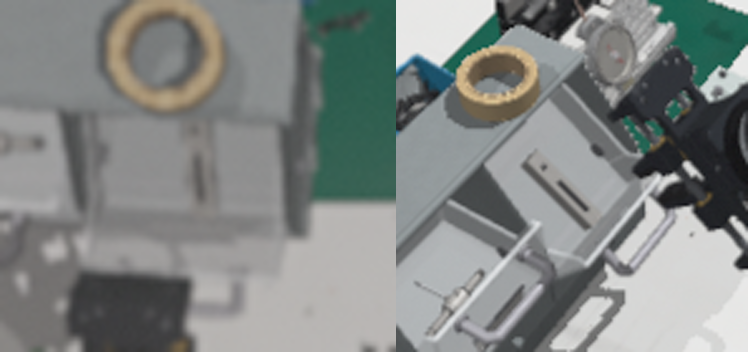

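```bash
cat > clr.py <<'E'
from plan import *
from itertools import product
th=np.radians(40)
def grid(a,b,n=None): return np.arange(a,b+1e-6,2.0) if b>a else np.array([a])
def sheet(xs,zmaxf,zmin,y0,y1):
    return [(x,y,z) for x in xs for y in grid(y0,y1) for z in np.arange(zmin,zmaxf(x)+.1,2)]
pts=[]
for yc in(-145,0):
    pts+=sheet(grid(-43,12),lambda x:22+(x+43)/55*86,-50,yc-3,yc+3)
pts+=[(x,y,z) for x in grid(12,40) for y in grid(-151,151) for z in(108,114)]
def binpts(yc,y0=-68,y1=68):
    f=lambda x:34 if x>-16 else 34+(-16-x)*1.4
    q=sheet(grid(-50,74),f,-8,yc-68,yc-64)+sheet(grid(-50,74),f,-8,yc+64,yc+68)
    q+=[(x,y,z) for x in(-50,-46) for y in grid(yc-68,yc+68) for z in grid(-8,76)]
    q+=[(x,y,-8) for x in grid(-46,74) for y in grid(yc-64,yc+64)]
    return np.array(q,float)
c,s=np.cos(th),np.sin(th)
rb=binpts(-72.5); rbw=np.stack([rb[:,0]*c-rb[:,2]*s,rb[:,1],rb[:,2]*c+rb[:,0]*s],1)
lb=binpts(72.5)
O=np.vstack([np.array(pts,float),rbw,lb]); O=O[(abs(O[:,1]+75)<125)]
bt=c and (O,)
def boxd(P,lo,hi):
    q=np.maximum(lo-P,P-hi); o=np.linalg.norm(np.maximum(q,0),axis=1); return (o+np.minimum(q.max(1),0)).min()
full=[((-37.5,-93.5,0),(37.5,93.5,102))]
det=[((-37.5,79,0),(37.5,93.5,102)),((-37.5,-93.5,0),(37.5,-79,102)),((-37.5,-79,0),(37.5,79,93)),((-37,-52,0),(37,-9,98)),((-37,9,0),(37,52,98))]
fing=[((-11,11,98),(11,32,166)),((-11,-32,98),(11,-11,166))]
def pose(phi,rho,t,e,y):
    a=th+np.radians(phi); r=np.radians(rho)
    tip=np.array([t*c-(-8+e)*s,y,(-8+e)*c+t*s])
    z=np.array([np.sin(a),0,-np.cos(a)]); yy=np.array([0,1.,0]); x=np.cross(yy,z)
    z2=z*np.cos(r)+yy*np.sin(r); y2=yy*np.cos(r)-z*np.sin(r)   # rho>0: tool top leans right
    return tip,np.stack([x,y2,z2],1)
def ev(boxes,*a):
    tip,M=pose(*a); P=(O-tip)@M+[0,0,166]; P=P[abs(P).max(1)<220]
    return min(boxd(P,np.array(l),np.array(h)) for l,h in boxes)
if __name__=='__main__':
  for name,B in(('full',full),('det',det)):
   for y in(-81,-93,-100):
    for e in(4,8):
     res=sorted(((ev(B,ph,rh,t,e,y),ph,rh,t) for ph,rh,t in product((-4,0,4,8,12,17),(-4,0,4,8,12),(-10,-2,6,14,22,30,36))),reverse=True)[:2]
     print(name,y,e,[(round(r[0],1),)+r[1:] for r in res])
E
python3 clr.py
```

```text
full -81 4 [(np.float64(-3.1), 4, 4, 6), (np.float64(-3.1), 17, 4, 30)]
full -81 8 [(np.float64(-2.0), 17, 8, 30), (np.float64(-2.3), 12, 8, 22)]
full -93 4 [(np.float64(1.2), 17, 0, 36), (np.float64(0.8), 17, 0, 30)]
full -93 8 [(np.float64(4.0), 17, 0, 36), (np.float64(3.7), 12, 0, 30)]
full -100 4 [(np.float64(1.2), 17, 0, 36), (np.float64(0.8), 17, 0, 30)]
full -100 8 [(np.float64(5.0), 17, 0, 36), (np.float64(3.7), 12, 0, 30)]
det -81 4 [(np.float64(-0.1), 17, 8, 30), (np.float64(-0.3), 17, 8, 36)]
det -81 8 [(np.float64(1.8), 17, 8, 30), (np.float64(1.8), 12, 8, 22)]
det -93 4 [(np.float64(1.8), 12, 4, 22), (np.float64(1.5), 17, 4, 36)]
det -93 8 [(np.float64(5.3), 17, 4, 36), (np.float64(4.2), 12, 4, 22)]
det -100 4 [(np.float64(3.7), 17, 0, 36), (np.float64(3.5), 12, 0, 30)]
det -100 8 [(np.float64(6.1), 17, 0, 36), (np.float64(5.8), 17, 4, 36)]
```

```bash
python3 - <<'E'
from clr import *
for y in(-93,-96):
  for e in(5,8):
    for t in(4,8,12,16,24,32):
      r=max((ev(full,ph,0,t,e,y),ph) for ph in range(-2,22,2)); print(y,e,t,round(r[0],1),r[1])
W,P,d=load('top0')
for px in((350,205),(270,210),(350,225),(366,171),(385,205),(341,240),(266,229),(258,205)): print(px,W[px[1],px[0]].round(3))
# refine bar y from the scene view and top view: bar surface in bin-local coordinates
for f in('top3','scene3'):
  W,P,d=load(f); D=cabR().inv().apply((W-CO).reshape(-1,3)).reshape(W.shape)*1e3
  lx=D[...,0]*c+(D[...,2]-90)*s; lz=(D[...,2]-90)*c-D[...,0]*s
  fl=(lx>-40)&(lx<60)&(D[...,1]<-25)&(D[...,1]>-120)&(D[...,0]<11)
  print(f,'floor lz',np.median(lz[fl&(abs(lz+8)<6)]).round(1),'bar',end=' ')
  m=fl&(lz>4)&(lz<15)
  for a in range(-46,50,16):
    k=m&(lx>a)&(lx<a+16)
    if k.sum()>3: print(a,k.sum(),np.percentile(D[...,1][k],[3,50,97]).round(1),np.median(lz[k]).round(1),end=' | ')
  print()
E
```

```text
-93 5 4 -0.0 2
-93 5 8 0.3 4
-93 5 12 0.7 6
-93 5 16 1.5 8
-93 5 24 2.5 12
-93 5 32 2.9 16
-93 8 4 1.5 0
-93 8 8 2.1 4
-93 8 12 2.7 6
-93 8 16 3.1 6
-93 8 24 4.0 12
-93 8 32 4.0 16
-96 5 4 -0.0 2
-96 5 8 0.3 4
-96 5 12 0.7 6
-96 5 16 1.5 8
-96 5 24 2.5 12
-96 5 32 2.9 16
-96 8 4 1.5 0
-96 8 8 2.1 4
-96 8 12 2.7 6
-96 8 16 3.1 6
-96 8 24 4.9 12
-96 8 32 5.4 16
(350, 205) [ 0.587 -0.279  0.   ]
(270, 210) [ 0.567 -0.015 -0.003]
(350, 225) [ 0.521 -0.28  -0.001]
(366, 171) [ 0.688 -0.318  0.073]
(385, 205) [ 0.586 -0.39   0.021]
(341, 240) [ 0.471 -0.248  0.014]
(266, 229) [ 0.503 -0.003  0.   ]
(258, 205) [0.583 0.025 0.001]
top3 floor lz -8.4 bar -46 13 [-86.7 -80.1 -71.6] 7.9 | -30 25 [-86.6 -77.9 -71.1] 8.8 | -14 24 [-84.3 -77.8 -69.2] 7.9 | 2 26 [-84.8 -77.2 -69.4] 8.7 | 18 6 [-84.7 -77.3 -70.3] 8.5 | 
scene3 floor lz -9.3 bar -46 30 [-84.2 -75.5 -68.5] 7.0 | -30 47 [-84.9 -75.7 -67.7] 7.7 | -14 50 [-85.5 -75.7 -67.4] 7.6 | 2 47 [-85.2 -76.2 -67. ] 7.5 |
```

```bash
cat >> clr.py <<'E'
def tcp(phi,t,e,y,up=0):
    tip,M=pose(phi,0,t,e,y); b=cabR()
    tip=tip+up*np.array([-s,0,c])+[0,0,90]
    T=b*R.from_matrix(M); p=cab(tip)-.166*T.as_matrix()[:,2]
    return p,T
E
python3 - <<'E'
from clr import *
p,T=now()
h,H=tcp(12,24,8,-91,100); print(h,ev(full+fing,12,0,24,8,-91),ev(full,12,0,24,8,-91))
p,T=go(p,T,h,H,2)
h,H=tcp(12,24,8,-91,0); p,T=go(p,T,h,H,2)
E
```

```text
[0.4548103  0.11805471 0.28423115] 2.0 2.0
d [0.114, -0.165, 0.265] w [0.019, -0.02, 0.25] rows>= 5.3 
d [-0.015, -0.188, 0.272] w [0.019, -0.019, 0.25] rows>= 5.3 
 end [0.4548, 0.118, 0.2842] [0.0232, 0.8984, -0.0112, 0.4384]
d [0.13, 0.001, 0.611] w [-0.0, 0.0, -0.0] rows>= 1.0 
d [0.13, 0.001, 0.612] w [-0.0, 0.0, -0.0] rows>= 1.0 
 end [0.519, 0.1149, 0.2076] [0.0232, 0.8984, -0.0112, 0.4384]
```

>>> step_arm(
  motion=[
    {"wx":0.019,"wy":-0.02,"wz":0.25,"dx":0.114,"dy":-0.165,"dz":0.265,"claw":54},
    {"wx":0.019,"wy":-0.02,"wz":0.25,"dx":0.114,"dy":-0.165,"dz":0.265,"claw":54},
    {"wx":0.019,"wy":-0.02,"wz":0.25,"dx":0.114,"dy":-0.165,"dz":0.265,"claw":54},
    {"wx":0.019,"wy":-0.02,"wz":0.25,"dx":0.114,"dy":-0.165,"dz":0.265,"claw":54},
    {"wx":0.019,"wy":-0.02,"wz":0.25,"dx":0.114,"dy":-0.165,"dz":0.265,"claw":54},
    {"wx":0.019,"wy":-0.02,"wz":0.25,"dx":0.114,"dy":-0.165,"dz":0.265,"claw":54},
  ],
)

```text
clock: 11.35
tool_pos: [0.4307, 0.1285, 0.2886]
eef_rot: [-0.334, 0.852, -0.15, 0.373]
contact_force: [-0.8, 0.1, 0.5]
opening: 0.615
finger_force: 0.0
```

>>> step_arm(
  motion=[
    {"wx":0.019,"wy":-0.019,"wz":0.25,"dx":-0.015,"dy":-0.188,"dz":0.272,"claw":54},
    {"wx":0.019,"wy":-0.019,"wz":0.25,"dx":-0.015,"dy":-0.188,"dz":0.272,"claw":54},
    {"wx":0.019,"wy":-0.019,"wz":0.25,"dx":-0.015,"dy":-0.188,"dz":0.272,"claw":54},
    {"wx":0.019,"wy":-0.019,"wz":0.25,"dx":-0.015,"dy":-0.188,"dz":0.272,"claw":54},
    {"wx":0.019,"wy":-0.019,"wz":0.25,"dx":-0.015,"dy":-0.188,"dz":0.272,"claw":54},
    {"wx":0.019,"wy":-0.019,"wz":0.25,"dx":-0.015,"dy":-0.188,"dz":0.272,"claw":54},
    {"wx":0.019,"wy":-0.019,"wz":0.25,"dx":-0.015,"dy":-0.188,"dz":0.272,"claw":54},
    {"wx":0.019,"wy":-0.019,"wz":0.25,"dx":-0.015,"dy":-0.188,"dz":0.272,"claw":54},
  ],
)

```text
clock: 12.15
tool_pos: [0.4542, 0.1183, 0.2829]
eef_rot: [0.022, 0.899, -0.011, 0.437]
contact_force: [0.4, 1.8, 0.0]
opening: 0.611
finger_force: 0.0
```

```bash
python3 - <<'E'
from clr import *
p,T=now(); print(get_state()['q'].round(2),get_state()['opening']*88)
W,P,d=snap('wrist','w4')
D=cabR().inv().apply((W-CO).reshape(-1,3)).reshape(W.shape)*1e3
lx=D[...,0]*c+(D[...,2]-90)*s; lz=(D[...,2]-90)*c-D[...,0]*s
fl=(lx>-40)&(lx<60)&(D[...,1]<-25)&(D[...,1]>-120)
print('floor lz',np.median(lz[fl&(abs(lz+8)<6)]).round(1))
m=fl&(lz>4)&(lz<15)
for a in range(-46,60,12):
    k=m&(lx>a)&(lx<a+12)
    if k.sum()>3: print(a,k.sum(),np.percentile(D[...,1][k],[2,50,98]).round(1),np.median(lz[k]).round(1),end=' | ')
k=(abs(D[...,1]+20)<8)&(lx>-60)&(lx<70)
for a in range(-40,50,15):
    q=k&(abs(lx-a)<4); print('\nfloor',a,np.median(lz[q]) if q.any() else None,end='')
h,H=tcp(12,24,8,-91,0); p,T=go(p,T,h,H,2)
E
```

```text
[ 0.07  1.03 -1.03  2.48  2.23  1.55 -1.  ] 53.77012359471306
floor lz -7.1
-34 137 [-86.4 -77.6 -69.3] 10.0 | -22 572 [-86.3 -77.5 -69. ] 9.9 | -10 530 [-85.9 -77.1 -68.5] 9.9 | 2 481 [-85.4 -76.8 -68.4] 9.9 | 14 460 [-85.2 -76.3 -67.7] 9.8 | 26 426 [-84.4 -75.8 -67.1] 10.0 | 38 224 [-84.3 -76.1 -67.3] 9.9 | 
floor -40 74.62969715841076
floor -25 None
floor -10 -7.093349416011045
floor 5 -7.0530721195746136
floor 20 -7.10283684317707
floor 35 -6.978186549105171d [0.119, -0.001, 0.61] w [-0.0, -0.0, 0.0] rows>= 1.0 
d [0.119, -0.001, 0.61] w [-0.0, -0.001, 0.0] rows>= 1.0 
 end [0.519, 0.1149, 0.2076] [0.0218, 0.8985, -0.0115, 0.4382]
```

View pics/w4.png

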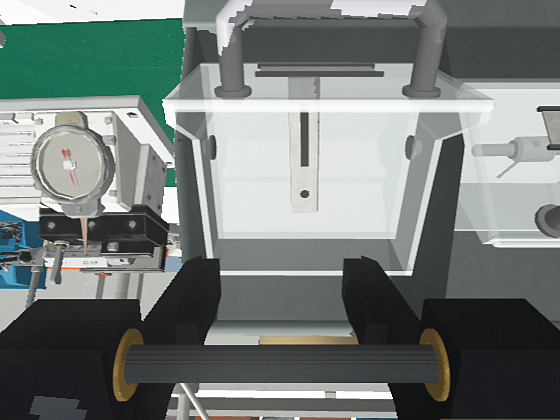

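>>> step_arm(
  motion=[
    {"wx":0,"wy":0,"wz":0,"dx":0.06,"dy":0,"dz":0.3,"claw":54},
    {"wx":0,"wy":0,"wz":0,"dx":0.119,"dy":0,"dz":0.61,"claw":54},
    {"wx":0,"wy":0,"wz":0,"dx":0.119,"dy":0,"dz":0.61,"claw":54},
    {"wx":0,"wy":0,"wz":0,"dx":0.119,"dy":0,"dz":0.61,"claw":54},
  ],
)

```text
clock: 12.6
tool_pos: [0.4864, 0.1165, 0.2463]
eef_rot: [0.022, 0.899, -0.011, 0.437]
contact_force: [-0.3, -0.1, -0.2]
opening: 0.613
finger_force: 0.0
```

>>> step_arm(
  motion=[
    {"wx":0,"wy":0,"wz":0,"dx":0.03,"dy":0,"dz":0.15,"claw":54},
    {"wx":0,"wy":0,"wz":0,"dx":0.06,"dy":0,"dz":0.3,"claw":54},
    {"wx":0,"wy":0,"wz":0,"dx":0.08,"dy":0,"dz":0.4,"claw":54},
    {"wx":0,"wy":0,"wz":0,"dx":0.08,"dy":0,"dz":0.4,"claw":54},
  ],
)

```text
clock: 13.0
tool_pos: [0.5085, 0.1151, 0.2207]
eef_rot: [0.023, 0.899, -0.012, 0.437]
contact_force: [0.2, 0.5, -0.5]
opening: 0.611
finger_force: 0.0
```

```bash
python3 - <<'E'
from clr import *
p,T=now(); print(get_state()['q'].round(2),p,get_state()['contact_force'])
h,H=tcp(12,24,8,-91,0); p,T=go(p,T,h,H,1)
E
```

```text
[ 0.12  1.17 -0.94  2.33  2.4   1.5  -0.9 ] [0.50851207 0.1151489  0.22073635] [ 0.16904756  0.53177536 -0.48814051]
d [0.048, 0.003, 0.204] w [-0.001, -0.001, -0.0] rows>= 0.3 
 end [0.519, 0.1148, 0.2076] [0.0224, 0.8982, -0.0102, 0.4388]
```

>>> step_arm(
  motion=[
    {"wx":0,"wy":0,"wz":0,"dx":0.02,"dy":0,"dz":0.1,"claw":54},
    {"wx":0,"wy":0,"wz":0,"dx":0.04,"dy":0,"dz":0.18,"claw":54},
    {"wx":0,"wy":0,"wz":0,"dx":0.048,"dy":0,"dz":0.21,"claw":54},
    {"wx":0,"wy":0,"wz":0,"dx":0.048,"dy":0,"dz":0.21,"claw":54},
  ],
)

```text
clock: 13.4
tool_pos: [0.5189, 0.1149, 0.2079]
eef_rot: [0.023, 0.899, -0.011, 0.437]
contact_force: [0.6, -0.1, -0.3]
opening: 0.611
finger_force: 0.0
```

>>> step_arm(
  motion=[
    {"wx":0,"wy":0,"wz":0,"dx":0,"dy":0,"dz":0,"claw":36},
    {"wx":0,"wy":0,"wz":0,"dx":0,"dy":0,"dz":0,"claw":24},
    {"wx":0,"wy":0,"wz":0,"dx":0,"dy":0,"dz":0,"claw":14},
    {"wx":0,"wy":0,"wz":0,"dx":0,"dy":0,"dz":0,"claw":14},
    {"wx":0,"wy":0,"wz":0,"dx":0,"dy":0,"dz":0,"claw":14},
    {"wx":0,"wy":0,"wz":0,"dx":0,"dy":0,"dz":0,"claw":14},
  ],
  force=50,
)

```text
clock: 14.0
tool_pos: [0.519, 0.1153, 0.2086]
eef_rot: [0.022, 0.899, -0.011, 0.438]
contact_force: [0.3, 1.3, 1.5]
opening: 0.204
finger_force: 46.2
```

```bash
python3 - <<'E'
from clr import *
p,T=now(); print(get_state()['opening']*88,p,get_state()['contact_force'])
h,H=tcp(12,24,8,-91,15); p,T=go(p,T,h,H,1)
h,H=tcp(12,24,8,-91,115); p,T=go(p,T,h,H,2)
E
```

```text
17.93055902586612 [0.51896853 0.11532913 0.20863583] [0.28076779 1.31480166 1.53343472]
d [-0.029, -0.006, -0.175] w [0.0, -0.0, -0.0] rows>= 0.3 
 end [0.5094, 0.1153, 0.2191] [0.0224, 0.8986, -0.0106, 0.4381]
d [-0.13, 0.001, -0.611] w [0.0, -0.0, -0.0] rows>= 1.0 
d [-0.13, 0.0, -0.612] w [0.0, -0.0, -0.0] rows>= 1.0 
 end [0.4452, 0.1185, 0.2957] [0.0224, 0.8986, -0.0106, 0.4381]
```

>>> step_arm(
  motion=[
    {"wx":0,"wy":0,"wz":0,"dx":0,"dy":0,"dz":0,"claw":14},
    {"wx":0,"wy":0,"wz":0,"dx":-0.015,"dy":0,"dz":-0.08,"claw":14},
    {"wx":0,"wy":0,"wz":0,"dx":-0.03,"dy":0,"dz":-0.18,"claw":14},
    {"wx":0,"wy":0,"wz":0,"dx":-0.03,"dy":0,"dz":-0.18,"claw":14},
  ],
  force=60,
)

```text
clock: 14.4
tool_pos: [0.5087, 0.1152, 0.2198]
eef_rot: [0.022, 0.899, -0.012, 0.438]
contact_force: [4.6, -0.5, -0.4]
opening: 0.193
finger_force: 57.1
```

>>> step_arm(
  motion=[
    {"wx":0,"wy":0,"wz":0,"dx":-0.04,"dy":0,"dz":-0.2,"claw":14},
    {"wx":0,"wy":0,"wz":0,"dx":-0.085,"dy":0,"dz":-0.4,"claw":14},
    {"wx":0,"wy":0,"wz":0,"dx":-0.13,"dy":0,"dz":-0.61,"claw":14},
    {"wx":0,"wy":0,"wz":0,"dx":-0.13,"dy":0,"dz":-0.61,"claw":14},
  ],
)

```text
clock: 14.8
tool_pos: [0.4762, 0.117, 0.2585]
eef_rot: [0.021, 0.899, -0.011, 0.438]
contact_force: [2.0, -0.7, 1.8]
opening: 0.191
finger_force: 58.6
```

>>> step_arm(
  motion=[
    {"wx":0,"wy":0,"wz":0,"dx":-0.04,"dy":0,"dz":-0.2,"claw":14},
    {"wx":0,"wy":0,"wz":0,"dx":-0.085,"dy":0,"dz":-0.4,"claw":14},
    {"wx":0,"wy":0,"wz":0,"dx":-0.13,"dy":0,"dz":-0.61,"claw":14},
    {"wx":0,"wy":0,"wz":0,"dx":-0.13,"dy":0,"dz":-0.61,"claw":14},
  ],
)

```text
clock: 15.2
tool_pos: [0.444, 0.1186, 0.2957]
eef_rot: [0.021, 0.899, -0.011, 0.437]
contact_force: [0.1, 0.7, -1.2]
opening: 0.194
finger_force: 58.6
```

```bash
python3 - <<'E'
from clr import *
p,T=now(); st=get_state();print(st['opening']*88,p,st['q'].round(2),st['contact_force'])
W,P,d=snap('wrist','w5')
Q=T.inv().apply((W-p).reshape(-1,3)).reshape(W.shape)*1e3
m=(abs(Q[...,1])<8)&(Q[...,2]>120)&(Q[...,2]<230)&(abs(Q[...,0])<110)&(d>0)
q=Q[m]; 
for a in range(-60,110,10):
    k=abs(q[:,0]-a)<5
    if k.any(): print(a,k.sum(),q[k][:,2].min().round(1),np.median(q[k][:,2]).round(1))
E
```

```text
17.09215963445758 [0.44402773 0.11859002 0.29571847] [ 0.07  1.01 -1.05  2.5   2.2   1.55 -1.01] [ 0.06360936  0.68978789 -1.15244528]
-60 127 208.1 212.2
-20 400 158.2 160.1
-10 630 156.7 158.5
0 688 154.8 156.7
10 757 152.5 154.9
20 841 151.0 153.0
30 899 148.9 151.2
40 984 146.9 149.5
50 1055 145.1 147.6
60 1139 143.1 146.0
70 709 143.4 152.4
80 816 187.5 197.2
90 62 224.3 227.3
```

View pics/w5.png

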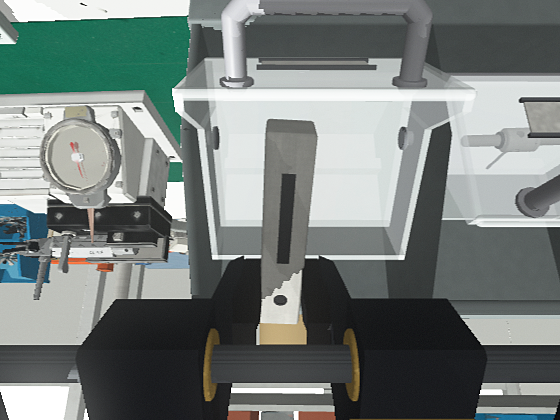

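```bash
python3 - <<'E'
from plan import *
p,T=now()
N=R.from_euler('z',np.radians(-1.6))
def down(al): a=np.radians(al); return tool([0,1,0],[np.sin(a),0,-np.cos(a)],N)
H=down(10.3)
def tgt(xy,zb): return np.array([*xy,zb+.017])-H.apply([.022,0,.1528])
e=tgt((.57,-.28),.003); print(e)
p,T=go(p,T,np.array([.47,.02,.35]),H,2)
p,T=go(p,T,e+[0,0,.11],H,3)
p,T=go(p,T,e+[0,0,.02],H,2)
p,T=go(p,T,e,H,1)
E
```

```text
[ 0.56432671 -0.27984153  0.17427128]
d [-0.385, -0.608, -0.064] w [-0.002, 0.115, -0.003] rows>= 2.4 
d [-0.331, -0.61, -0.198] w [-0.002, 0.116, -0.003] rows>= 2.4 
 end [0.47, 0.02, 0.35] [0.0131, 0.9959, -0.0012, 0.0891]
d [-0.37, -1.238, 0.345] w [0.0, -0.0, 0.0] rows>= 2.1 !!
d [-0.371, -1.239, 0.345] w [0.0, -0.0, 0.0] rows>= 2.1 !!
d [-0.37, -1.238, 0.345] w [0.0, -0.0, 0.0] rows>= 2.1 !!
 end [0.5643, -0.2798, 0.2843] [0.0131, 0.9959, -0.0012, 0.0891]
d [0.1, -0.0, 0.554] w [0.0, -0.0, 0.0] rows>= 0.9 
d [0.099, -0.0, 0.553] w [0.0, -0.0, 0.0] rows>= 0.9 
 end [0.5643, -0.2798, 0.1943] [0.0131, 0.9959, -0.0012, 0.0891]
d [0.045, -0.0, 0.246] w [0.0, -0.0, 0.0] rows>= 0.4 
 end [0.5643, -0.2798, 0.1743] [0.0131, 0.9959, -0.0012, 0.0891]
```

>>> step_arm(
  motion=[
    {"wx":0,"wy":0.03,"wz":0,"dx":-0.1,"dy":0,"dz":-0.15,"claw":14},
    {"wx":-0.001,"wy":0.06,"wz":-0.001,"dx":-0.2,"dy":-0.2,"dz":-0.1,"claw":14},
    {"wx":-0.002,"wy":0.09,"wz":-0.002,"dx":-0.3,"dy":-0.4,"dz":-0.07,"claw":14},
    {"wx":-0.002,"wy":0.115,"wz":-0.003,"dx":-0.385,"dy":-0.608,"dz":-0.064,"claw":14},
  ],
)

```text
clock: 15.65
tool_pos: [0.4583, 0.068, 0.3222]
eef_rot: [0.019, 0.964, -0.006, 0.267]
contact_force: [0.5, -0.7, -2.3]
opening: 0.191
finger_force: 58.6
```

>>> step_arm(
  motion=[
    {"wx":-0.001,"wy":0.038,"wz":-0.001,"dx":-0.11,"dy":-0.2,"dz":-0.066,"claw":14},
    {"wx":-0.001,"wy":0.077,"wz":-0.002,"dx":-0.22,"dy":-0.41,"dz":-0.132,"claw":14},
    {"wx":-0.002,"wy":0.116,"wz":-0.003,"dx":-0.331,"dy":-0.61,"dz":-0.198,"claw":14},
    {"wx":-0.002,"wy":0.116,"wz":-0.003,"dx":-0.331,"dy":-0.61,"dz":-0.198,"claw":14},
  ],
)

```text
clock: 16.05
tool_pos: [0.471, 0.0179, 0.3499]
eef_rot: [0.015, 0.996, -0.001, 0.088]
contact_force: [0.1, -0.8, -1.1]
opening: 0.191
finger_force: 58.6
```

>>> step_arm(
  motion=[
    {"wx":0,"wy":0,"wz":0,"dx":-0.14,"dy":-0.46,"dz":0.13,"claw":14},
    {"wx":0,"wy":0,"wz":0,"dx":-0.278,"dy":-0.929,"dz":0.259,"claw":14},
    {"wx":0,"wy":0,"wz":0,"dx":-0.278,"dy":-0.929,"dz":0.259,"claw":14},
  ],
)

```text
clock: 16.35
tool_pos: [0.4943, -0.0621, 0.3306]
eef_rot: [0.02, 0.996, -0.004, 0.088]
contact_force: [-0.4, 0.6, -1.9]
opening: 0.193
finger_force: 58.6
```

>>> step_arm(
  motion=[
    {"wx":0,"wy":0,"wz":0,"dx":-0.14,"dy":-0.46,"dz":0.13,"claw":14},
    {"wx":0,"wy":0,"wz":0,"dx":-0.278,"dy":-0.929,"dz":0.259,"claw":14},
    {"wx":0,"wy":0,"wz":0,"dx":-0.278,"dy":-0.929,"dz":0.259,"claw":14},
  ],
)

```text
clock: 16.65
tool_pos: [0.5173, -0.1369, 0.314]
eef_rot: [0.019, 0.996, -0.003, 0.088]
contact_force: [-0.9, -0.8, -1.4]
opening: 0.197
finger_force: 58.6
```

>>> step_arm(
  motion=[
    {"wx":0,"wy":0,"wz":0,"dx":-0.14,"dy":-0.46,"dz":0.13,"claw":14},
    {"wx":0,"wy":0,"wz":0,"dx":-0.278,"dy":-0.929,"dz":0.259,"claw":14},
    {"wx":0,"wy":0,"wz":0,"dx":-0.278,"dy":-0.929,"dz":0.259,"claw":14},
  ],
)

```text
clock: 16.95
tool_pos: [0.5405, -0.2118, 0.2975]
eef_rot: [0.019, 0.996, -0.003, 0.088]
contact_force: [-0.6, 0.6, -2.9]
opening: 0.191
finger_force: 58.6
```

>>> step_arm(
  motion=[
    {"wx":0,"wy":0,"wz":0,"dx":-0.14,"dy":-0.46,"dz":0.13,"claw":14},
    {"wx":0,"wy":0,"wz":0,"dx":-0.278,"dy":-0.929,"dz":0.259,"claw":14},
    {"wx":0,"wy":0,"wz":0,"dx":-0.278,"dy":-0.929,"dz":0.259,"claw":14},
    {"wx":0,"wy":0,"wz":0,"dx":-0.278,"dy":-0.929,"dz":0.259,"claw":14},
    {"wx":0,"wy":0,"wz":0,"dx":-0.278,"dy":-0.929,"dz":0.259,"claw":14},
  ],
)

```text
clock: 17.45
tool_pos: [0.564, -0.2784, 0.2841]
eef_rot: [0.013, 0.996, -0.0, 0.09]
contact_force: [0.9, -1.0, -2.1]
opening: 0.198
finger_force: 58.6
```

```bash
cat > bar.py <<'E'
from plan import *
def inhand(name):
    p,T=now(); W,P,d=snap('wrist',name)
    Q=T.inv().apply((W-p).reshape(-1,3)).reshape(W.shape)*1e3
    m=(abs(Q[...,1])<8)&(Q[...,2]>135)&(Q[...,2]<175)&(abs(Q[...,0])<110)&(d>0)
    q=Q[m]; k=(q[:,0]>-15)&(q[:,0]<60); f=np.polyfit(q[k][:,0],q[k][:,2],1)
    on=abs(q[:,2]-np.polyval(f,q[:,0]))<3
    w=W[m][on]; g=np.polyfit(w[:,0],w[:,2],1)
    print('fit',f,'x range',np.percentile(q[on][:,0],[.3,99.7]),'world slope deg',np.degrees(np.arctan(g[0])),'top z at mid',np.polyval(g,np.median(w[:,0])))
    return f
E
python3 - <<'E'
from bar import *
s=get_state(); print(s['q'].round(2),s['opening']*88,s['tool_pos'])
inhand('w6')
E
```

```text
[ 0.92  1.03 -1.02  1.71  1.13  0.87  1.01] 17.404250219391095 [ 0.56400072 -0.27843696  0.28408874]
fit [ -0.17940544 157.46408298] x range [-20.49515655  67.62851898] world slope deg 0.20169960781942523 top z at mid 0.12905304120040154
```

>>> step_arm(
  motion=[
    {"wx":0,"wy":0,"wz":0,"dx":0.08,"dy":0,"dz":0.45,"claw":14},
    {"wx":0,"wy":0,"wz":0,"dx":0.18,"dy":0,"dz":0.98,"claw":14},
    {"wx":0,"wy":0,"wz":0,"dx":0.18,"dy":0,"dz":0.98,"claw":14},
    {"wx":0,"wy":0,"wz":0,"dx":0.18,"dy":0,"dz":0.98,"claw":14},
  ],
)

```text
clock: 17.9
tool_pos: [0.5643, -0.2786, 0.2054]
eef_rot: [0.013, 0.996, -0.0, 0.09]
contact_force: [-0.0, 0.2, -0.6]
opening: 0.189
finger_force: 58.6
```

>>> step_arm(
  motion=[
    {"wx":0,"wy":0,"wz":0,"dx":0.02,"dy":0,"dz":0.12,"claw":14},
    {"wx":0,"wy":0,"wz":0,"dx":0.045,"dy":0,"dz":0.24,"claw":14},
    {"wx":0,"wy":0,"wz":0,"dx":0.065,"dy":0,"dz":0.36,"claw":14},
    {"wx":0,"wy":0,"wz":0,"dx":0.068,"dy":0,"dz":0.385,"claw":14},
    {"wx":0,"wy":0,"wz":0,"dx":0.068,"dy":0,"dz":0.385,"claw":14},
  ],
)

```text
clock: 18.4
tool_pos: [0.5642, -0.2798, 0.1735]
eef_rot: [0.014, 0.996, -0.001, 0.09]
contact_force: [0.8, 0.2, -1.5]
opening: 0.193
finger_force: 58.6
```

```bash
python3 - <<'E'
from bar import *
s=get_state(); print(s['tool_pos'],s['contact_force'])
inhand('w7')
E
```

```text
[ 0.56416895 -0.27982266  0.17350855] [ 0.76813156  0.24511008 -1.53767332]
fit [ -0.16786847 157.34243403] x range [-20.33890208 102.08563667] world slope deg 0.2581149736576654 top z at mid 0.01845741040339312
```

>>> step_arm(
  motion=[
    {"wx":0,"wy":0,"wz":0,"dx":0.003,"dy":0,"dz":0.012,"claw":14},
    {"wx":0,"wy":0,"wz":0,"dx":0.003,"dy":0,"dz":0.018,"claw":14},
    {"wx":0,"wy":0,"wz":0,"dx":0.003,"dy":0,"dz":0.018,"claw":14},
  ],
)

```text
clock: 18.75
tool_pos: [0.5643, -0.2797, 0.1733]
eef_rot: [0.014, 0.996, -0.001, 0.09]
contact_force: [-4.3, 0.5, 6.9]
opening: 0.192
finger_force: 58.6
```

>>> step_arm(
  motion=[
    {"wx":0,"wy":0,"wz":0,"dx":0,"dy":0,"dz":0,"claw":20},
    {"wx":0,"wy":0,"wz":0,"dx":0,"dy":0,"dz":0,"claw":32},
    {"wx":0,"wy":0,"wz":0,"dx":0,"dy":0,"dz":0,"claw":32},
  ],
)

```text
clock: 19.05
tool_pos: [0.5644, -0.2797, 0.172]
eef_rot: [0.014, 0.996, -0.001, 0.09]
contact_force: [-1.1, 0.1, 0.1]
opening: 0.355
finger_force: 0.0
```

>>> step_arm(
  motion=[
    {"wx":0,"wy":0,"wz":0,"dx":0,"dy":0,"dz":-0.25,"claw":32},
    {"wx":0,"wy":0,"wz":0,"dx":0,"dy":0,"dz":-0.6,"claw":32},
    {"wx":0,"wy":0,"wz":0,"dx":0,"dy":0,"dz":-0.6,"claw":32},
    {"wx":0,"wy":0,"wz":0,"dx":0,"dy":0,"dz":-0.6,"claw":32},
  ],
)

```text
clock: 19.45
tool_pos: [0.5558, -0.2797, 0.2195]
eef_rot: [0.014, 0.996, -0.001, 0.09]
contact_force: [0.0, -0.8, -0.9]
opening: 0.361
finger_force: 0.0
```

```bash
cat >> bar.py <<'E'
def pose(W,z0,z1,x0,x1,y0,y1):
    m=(W[...,2]>z0)&(W[...,2]<z1)&(W[...,0]>x0)&(W[...,0]<x1)&(W[...,1]>y0)&(W[...,1]<y1)
    m=cv2.morphologyEx(m.astype(np.uint8),cv2.MORPH_OPEN,np.ones((3,3)))>0
    q=(W[m][:,:2]*1e3).astype(np.float32); r=cv2.minAreaRect(q)
    print('rect',np.round(r[0],1),np.round(r[1],1),round(r[2],2),m.sum(),'mean z',np.median(W[m][:,2]).round(4))
E
python3 - <<'E'
from bar import *
s=get_state(); print(s['tool_pos'])
W,P,d=snap('wrist','w8'); pose(W,.010,.024,.50,.64,-.32,-.24)
W,P,d=snap('top','top8'); pose(W,.009,.024,.50,.64,-.32,-.24); pose(W,.007,.03,.45,.64,-.18,-.07)
W,P,d=load('top0')
# nest pins
m=(W[...,2]>.017)&(W[...,2]<.03)&(abs(W[...,1]+.125)<.05)&(abs(W[...,0]-.545)<.08)
n,L,st,cc=cv2.connectedComponentsWithStats(m.astype(np.uint8))
print([ (W[L==i][:,:2].mean(0)*1e3).round(1).tolist()+[int(st[i,4])] for i in range(1,n)])
E
```

```text
[ 0.55576606 -0.27971325  0.21953106]
rect [ 556.6 -277. ] [ 22.5 117.1] 81.83 6188 mean z 0.0184
rect [ 532.9 -275.1] [13.4 17.4] 0.2 30 mean z 0.0163
rect [ 544. -125.] [ 75.7 149.4] 87.95 964 mean z 0.0117
[[607.1, -123.9, 3], [612.6, -139.0, 1], [606.4, -145.7, 1], [606.5, -155.5, 1], [599.0, -96.7, 1], [596.7, -126.4, 7], [586.3, -119.8, 1], [583.1, -145.8, 1], [573.5, -109.9, 7], [573.5, -142.1, 8], [570.0, -124.8, 2], [556.5, -100.5, 1], [557.2, -149.4, 1], [547.1, -133.2, 1], [540.8, -146.3, 1], [529.5, -154.6, 2], [514.0, -107.8, 7], [514.4, -139.7, 7], [510.6, -88.0, 1], [490.6, -123.9, 7], [492.9, -140.1, 3], [485.3, -140.2, 1], [475.2, -117.6, 1]]
```

View pics/w8.png

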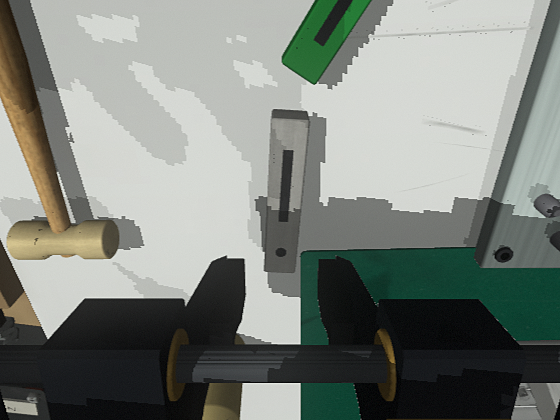

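```bash
cat >> bar.py <<'E'
def ray(f,uv,z):
    q=np.load(f'pics/{f}.npz'); E=q['E']; v,cx,cy=q['c']; fl=210/np.tan(np.radians(v)/2)
    d=E[:3,:3]@np.array([(uv[0]-cx)/fl,(uv[1]-cy)/fl,1]); o=E[:3,3]; return (o+d*(z-o[2])/d[2])
E
python3 - <<'E'
from bar import *
c=[ray('w8',u,.0172)[:2] for u in((271.5,118),(308.5,120),(264,270),(296.5,272))]
print(np.round(c,4)); c=np.array(c)
ctr=c.mean(0); ax=(c[2]+c[3]-c[0]-c[1])/2; yaw=np.arctan2(ax[1],ax[0]); print(ctr,np.linalg.norm(ax),np.linalg.norm(c[0]-c[1]),np.degrees(yaw))
p,T=now()
H=tool([0,1,0],[0,0,-1],R.from_euler('z',yaw))
p,T=go(p,T,np.array([*ctr,.166+.045]),H,1)
p,T=go(p,T,np.array([*ctr,.166+.003]),H,1)
E
```

```text
[[ 0.5246 -0.2833]
 [ 0.526  -0.2663]
 [ 0.6131 -0.2911]
 [ 0.6151 -0.2725]]
[ 0.5697172  -0.27826987] 0.08905144637278632 0.017055885499130213 -4.531298632580935
d [-0.159, 0.023, 0.122] w [0.002, 0.057, 0.016] rows>= 1.2 
 end [0.5697, -0.2782, 0.211] [0.0392, 0.9992, -0.0004, -0.0]
d [-0.001, -0.0, 0.525] w [-0.0, -0.0, 0.0] rows>= 0.8 
 end [0.5698, -0.2783, 0.169] [0.0392, 0.9992, -0.0004, -0.0]
```

>>> step_arm(
  motion=[
    {"wx":0.002,"wy":0.057,"wz":0.016,"dx":-0.159,"dy":0.023,"dz":0.122,"claw":34},
    {"wx":0.002,"wy":0.057,"wz":0.016,"dx":-0.159,"dy":0.023,"dz":0.122,"claw":34},
    {"wx":0.002,"wy":0.057,"wz":0.016,"dx":-0.159,"dy":0.023,"dz":0.122,"claw":34},
    {"wx":0.002,"wy":0.057,"wz":0.016,"dx":-0.159,"dy":0.023,"dz":0.122,"claw":34},
  ],
)

```text
clock: 19.95
tool_pos: [0.5697, -0.2781, 0.211]
eef_rot: [0.039, 0.999, -0.0, 0.0]
contact_force: [-0.2, -0.8, -0.2]
opening: 0.383
finger_force: 0.0
```

>>> step_arm(
  motion=[
    {"wx":0,"wy":0,"wz":0,"dx":0,"dy":0,"dz":0.25,"claw":34},
    {"wx":0,"wy":0,"wz":0,"dx":0,"dy":0,"dz":0.45,"claw":34},
    {"wx":0,"wy":0,"wz":0,"dx":0,"dy":0,"dz":0.52,"claw":34},
    {"wx":0,"wy":0,"wz":0,"dx":0,"dy":0,"dz":0.52,"claw":34},
  ],
)

```text
clock: 20.35
tool_pos: [0.5691, -0.2782, 0.1685]
eef_rot: [0.039, 0.999, -0.0, -0.001]
contact_force: [0.2, -0.2, -0.0]
opening: 0.389
finger_force: 0.0
```

>>> step_arm(
  motion=[
    {"wx":0,"wy":0,"wz":0,"dx":0,"dy":0,"dz":0,"claw":14},
    {"wx":0,"wy":0,"wz":0,"dx":0,"dy":0,"dz":0,"claw":14},
    {"wx":0,"wy":0,"wz":0,"dx":0,"dy":0,"dz":0,"claw":14},
    {"wx":0,"wy":0,"wz":0,"dx":0,"dy":0,"dz":0,"claw":14},
  ],
  force=40,
)

```text
clock: 20.75
tool_pos: [0.5703, -0.2782, 0.171]
eef_rot: [0.039, 0.999, -0.001, 0.001]
contact_force: [0.9, 0.2, 1.8]
opening: 0.2
finger_force: 40.0
```

>>> step_arm(
  motion=[
    {"wx":0,"wy":0,"wz":0,"dx":0,"dy":0,"dz":-0.2,"claw":14},
    {"wx":0,"wy":0,"wz":0,"dx":0,"dy":0,"dz":-0.6,"claw":14},
    {"wx":0,"wy":0,"wz":0,"dx":0,"dy":0,"dz":-1,"claw":14},
    {"wx":0,"wy":0,"wz":0,"dx":0,"dy":0,"dz":-1,"claw":14},
    {"wx":0,"wy":0,"wz":0,"dx":0,"dy":0,"dz":-1,"claw":14},
  ],
)

```text
clock: 21.25
tool_pos: [0.5699, -0.2782, 0.2515]
eef_rot: [0.039, 0.999, -0.001, 0.001]
contact_force: [0.6, -0.2, -1.8]
opening: 0.202
finger_force: 40.0
```

```bash
python3 - <<'E'
from bar import *
s=get_state(); print(s['q'].round(2),s['tool_pos'],s['opening']*88)
p,T=now(); W,P,d=snap('wrist','w9')
Q=T.inv().apply((W-p).reshape(-1,3)).reshape(W.shape)*1e3
m=(abs(Q[...,1])<14)&(Q[...,2]>142)&(Q[...,2]<158)&(abs(Q[...,0])<70)&(d>0)
q=Q[m]; k=(q[:,0]>15)&(q[:,0]<40)
print('slope deg',np.degrees(np.arctan(np.polyfit(q[k][:,0],q[k][:,2],1)[0])),'top z',np.median(q[k][:,2]),'x max',np.percentile(q[:,0],[99,99.9]))
for a in(15,25,35): 
  kk=abs(q[:,0]-a)<4; print(a,np.percentile(q[kk][:,1],[1,99]).round(1))
N=R.from_euler('z',np.radians(-1.8)); H=tool([0,1,0],[0,0,-1],N)
n=np.array([.5438,-.125]); go(p,T,np.array([*n,p[2]]),H,2)
E
```

```text
[ 0.86  1.08 -0.96  1.63  1.02  1.01  1.04] [ 0.5699023  -0.27820593  0.25150397] 17.8012027292814
slope deg 0.3159479060117987 top z 152.48477479816506 x max [46.10625597 46.39171003]
15 [-9.7  9.5]
25 [-9.2  8.4]
35 [-9.1  8.6]
d [0.238, 0.942, -0.002] w [-0.0, 0.0, -0.007] rows>= 1.6 
d [0.216, 0.947, -0.003] w [-0.001, 0.001, -0.008] rows>= 1.6 
 end [0.5438, -0.125, 0.2515] [0.0156, 0.9999, 0.0006, -0.0004]
```

>>> step_arm(
  motion=[
    {"wx":0,"wy":0,"wz":-0.003,"dx":0.12,"dy":0.47,"dz":0,"claw":14},
    {"wx":0,"wy":0,"wz":-0.007,"dx":0.238,"dy":0.942,"dz":0,"claw":14},
    {"wx":0,"wy":0,"wz":-0.007,"dx":0.238,"dy":0.942,"dz":0,"claw":14},
  ],
)

```text
clock: 21.6
tool_pos: [0.5559, -0.1953, 0.2499]
eef_rot: [0.023, 1.0, 0.002, -0.001]
contact_force: [1.1, 0.7, -1.8]
opening: 0.197
finger_force: 40.0
```

>>> step_arm(
  motion=[
    {"wx":0,"wy":0,"wz":-0.003,"dx":0.1,"dy":0.47,"dz":0,"claw":14},
    {"wx":0,"wy":0,"wz":-0.008,"dx":0.216,"dy":0.947,"dz":0,"claw":14},
    {"wx":0,"wy":0,"wz":-0.008,"dx":0.216,"dy":0.947,"dz":0,"claw":14},
    {"wx":0,"wy":0,"wz":-0.008,"dx":0.216,"dy":0.947,"dz":0,"claw":14},
    {"wx":0,"wy":0,"wz":-0.008,"dx":0.216,"dy":0.947,"dz":0,"claw":14},
  ],
)

```text
clock: 22.1
tool_pos: [0.5437, -0.1262, 0.2493]
eef_rot: [0.016, 1.0, -0.001, -0.0]
contact_force: [0.6, 0.3, -2.4]
opening: 0.198
finger_force: 40.0
```

```bash
python3 - <<'E'
from bar import *
s=get_state(); print(s['tool_pos'],s['eef_rot'].round(4))
p,T=now(); W,P,d=snap('wrist','w10')
m=(W[...,2]>.0165)&(W[...,2]<.03)&(abs(W[...,1]+.125)<.045)&(W[...,0]<.62)&(W[...,0]>.46)
n,L,st,cc=cv2.connectedComponentsWithStats(m.astype(np.uint8))
for i in range(1,n):
  if st[i,4]>25:
    w=W[L==i]; print((w[:,:2].mean(0)*1e3).round(1),((w[:,:2].min(0)+w[:,:2].max(0))*500).round(1),w[:,2].max().round(4),st[i,4],cc[i].round())
m=(W[...,2]>.009)&(W[...,2]<.014)&(abs(W[...,1]+.125)<.06)&(W[...,0]<.62)&(W[...,0]>.45)
q=W[m]; print('plate z',np.median(q[:,2]));
for x in (.475,.485,.5,.515):
  k=abs(q[:,0]-x)<.004
  if k.any(): print(x,np.percentile(q[k][:,1],[.5,99.5]).round(4))
print('x min',np.percentile(q[:,0],.2))
E
```

```text
[ 0.54371472 -0.1261796   0.24929156] [ 1.650e-02  9.999e-01 -1.100e-03 -2.000e-04]
[ 491.2 -123.8] [ 491.6 -123.7] 0.0267 258 [283. 139.]
[ 514.1 -108.1] [ 515.  -107.9] 0.0269 247 [312. 178.]
[ 513.  -141.1] [ 514.1 -141. ] 0.0266 206 [254. 178.]
plate z 0.013265013954803367
0.475 [-0.1609 -0.0859]
0.485 [-0.1612 -0.086 ]
0.5 [-0.1614 -0.0866]
0.515 [-0.162  -0.0868]
x min 0.46947686415423434
```

View pics/w10.png

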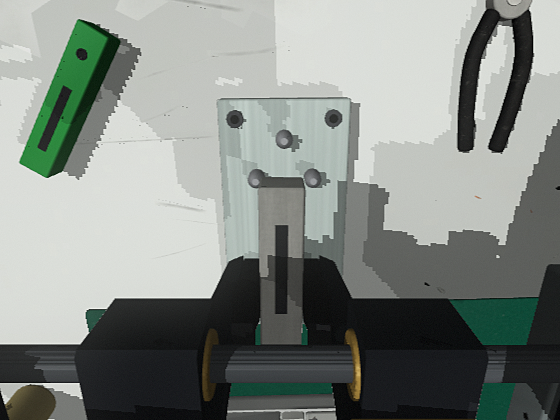

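```bash
python3 - <<'E'
from bar import *
p,T=now(); print(p,T.as_euler('xyz',True))
W,P,d=snap('wrist','w11')
m=(W[...,2]>.092)&(W[...,2]<.104)&(abs(W[...,1]+.125)<.03)&(W[...,0]>.48)&(W[...,0]<.535)
q=W[m]; print('z',np.median(q[:,2]),'xmin',np.percentile(q[:,0],[.2,1]))
xs=np.arange(.503,.528,.004); ys=[]
for x in xs:
  k=abs(q[:,0]-x)<.002; a=np.percentile(q[k][:,1],[1,99]); ys.append(a.mean()); print(x.round(3),a.round(4))
g=np.polyfit(xs,ys,1); print('yaw',np.degrees(np.arctan(g[0])),'y at ctr',np.polyval(g,.544))
E
```

```text
[ 0.54375949 -0.12636035  0.24942149] [-1.79886128e+02 -1.11232759e-03  1.78072400e+02]
z 0.0969665023008639 xmin [0.49731741 0.49756133]
0.503 [-0.1342 -0.1167]
0.507 [-0.1344 -0.1168]
0.511 [-0.1346 -0.1169]
0.515 [-0.1348 -0.1173]
0.519 [-0.1351 -0.1173]
0.523 [-0.1349 -0.1174]
0.527 [-0.135  -0.1174]
yaw -2.0601380243721725 y at ctr -0.12696204267116967
```

>>> step_arm(
  motion=[
    {"wx":0,"wy":0,"wz":0,"dx":-0.02,"dy":0.018,"dz":0.3,"claw":14},
    {"wx":0,"wy":0,"wz":0,"dx":-0.02,"dy":0.018,"dz":0.62,"claw":14},
    {"wx":0,"wy":0,"wz":0,"dx":-0.02,"dy":0.018,"dz":0.62,"claw":14},
    {"wx":0,"wy":0,"wz":0,"dx":-0.02,"dy":0.018,"dz":0.62,"claw":14},
    {"wx":0,"wy":0,"wz":0,"dx":-0.02,"dy":0.018,"dz":0.62,"claw":14},
  ],
)

```text
clock: 22.7
tool_pos: [0.5461, -0.1236, 0.2017]
eef_rot: [0.016, 1.0, -0.0, 0.002]
contact_force: [-0.0, 0.4, -1.0]
opening: 0.202
finger_force: 40.0
```

```bash
python3 - <<'E'
from bar import *
p,T=now(); print(p)
W,P,d=snap('wrist','w12')
def yc(z0,z1,x,w=.03,h=.002):
  k=(W[...,2]>z0)&(W[...,2]<z1)&(abs(W[...,1]+.1255)<w)&(abs(W[...,0]-x)<h); return np.percentile(W[k][:,1],[1,99]) if k.sum()>5 else None
zt=p[2]-.1525
m=(abs(W[...,2]-zt)<.004)&(abs(W[...,1]+.125)<.02)&(W[...,0]<.535)&(W[...,0]>.49); print('bar z',np.median(W[m][:,2]),'front x',np.percentile(W[m][:,0],.5))
for x in(.505,.515,.525): a=yc(zt-.004,zt+.004,x); print(x,a,a.mean())
for x in(.475,.482): a=yc(.009,.016,x,.06); print('plate',x,a,a.mean())
m=(W[...,2]>.0175)&(W[...,2]<.03)&(abs(W[...,1]+.125)<.045)&(W[...,0]<.53)&(W[...,0]>.46)
n,L,st,cc=cv2.connectedComponentsWithStats(m.astype(np.uint8))
for i in range(1,n):
  if st[i,4]>25: w=W[L==i]; print((w[:,:2].mean(0)*1e3).round(1),((w[:,:2].min(0)+w[:,:2].max(0))*500).round(1),st[i,4])
E
```

```text
[ 0.54605194 -0.12364168  0.20171098]
bar z 0.04915064146344836 front x 0.5002078339745367
0.505 [-0.13125125 -0.1138787 ] -0.12256497652872406
0.515 [-0.13181276 -0.11435857] -0.12308566663298412
0.525 [-0.13225712 -0.11447749] -0.1233673043309809
plate 0.475 [-0.1602523  -0.08634498] -0.12329864094194273
plate 0.482 [-0.16037445 -0.08654429] -0.12345936748704164
[ 491.2 -123.6] [ 491.6 -123.7] 415
[ 513.3 -140.4] [ 514.1 -140.8] 394
[ 514.  -107.9] [ 514.9 -107.4] 380
```

>>> step_arm(
  motion=[
    {"wx":0,"wy":0,"wz":0,"dx":0.011,"dy":-0.015,"dz":0,"claw":14},
    {"wx":0,"wy":0,"wz":0,"dx":0.011,"dy":-0.015,"dz":0.06,"claw":14},
    {"wx":0,"wy":0,"wz":0,"dx":0.011,"dy":-0.015,"dz":0.12,"claw":14},
    {"wx":0,"wy":0,"wz":0,"dx":0.011,"dy":-0.015,"dz":0.17,"claw":14},
    {"wx":0,"wy":0,"wz":0,"dx":0.011,"dy":-0.015,"dz":0.17,"claw":14},
  ],
)

```text
clock: 23.25
tool_pos: [0.5444, -0.1247, 0.1862]
eef_rot: [0.016, 1.0, -0.0, -0.0]
contact_force: [0.0, 0.7, -1.7]
opening: 0.197
finger_force: 40.0
```

```bash
python3 - <<'E'
from bar import *
p,T=now(); print(p,get_state()['contact_force'],get_state()['moment'])
W,P,d=snap('wrist','w13')
zt=p[2]-.1525
m=(abs(W[...,2]-zt)<.004)&(abs(W[...,1]+.125)<.012)&(W[...,0]<.535)&(W[...,0]>.49); print('bar z',np.median(W[m][:,2]),'front x',np.percentile(W[m][:,0],[.5,3]))
for x in(.5,.522,.527):
  k=m&(abs(W[...,0]-x)<.002); a=np.percentile(W[k][:,1],[1,99]); print(x,a,a.mean())
E
```

```text
[ 0.54436343 -0.1247348   0.18621106] [ 0.02273531  0.69143739 -1.71144444] [ 0.00552965 -0.01766406 -0.05609568]
bar z 0.03374883731332348 front x [0.4980775  0.49857794]
0.5 [-0.13226999 -0.11499042] -0.1236302022581243
0.522 [-0.13332316 -0.11560423] -0.1244636956876995
0.527 [-0.13320533 -0.11565698] -0.12443115478992486
```

>>> step_arm(
  motion=[
    {"wx":0,"wy":0,"wz":0,"dx":0,"dy":0,"dz":0.025,"claw":14},
    {"wx":0,"wy":0,"wz":0,"dx":0,"dy":0,"dz":0.045,"claw":14},
    {"wx":0,"wy":0,"wz":0,"dx":0,"dy":0,"dz":0.055,"claw":14},
    {"wx":0,"wy":0,"wz":0,"dx":0,"dy":0,"dz":0.055,"claw":14},
  ],
)

```text
clock: 23.7
tool_pos: [0.5447, -0.1246, 0.183]
eef_rot: [0.016, 1.0, -0.001, 0.001]
contact_force: [-1.5, 0.1, 2.1]
opening: 0.198
finger_force: 40.0
```

>>> step_arm(
  motion=[
    {"wx":0,"wy":0,"wz":0,"dx":0,"dy":0,"dz":0.005,"claw":19},
    {"wx":0,"wy":0,"wz":0,"dx":0,"dy":0,"dz":0.005,"claw":28},
    {"wx":0,"wy":0,"wz":0,"dx":0,"dy":0,"dz":0.005,"claw":28},
    {"wx":0,"wy":0,"wz":0,"dx":0,"dy":0,"dz":0.005,"claw":28},
  ],
)

```text
clock: 24.1
tool_pos: [0.5447, -0.1247, 0.1822]
eef_rot: [0.016, 1.0, -0.0, 0.001]
contact_force: [-0.0, -0.1, 0.2]
opening: 0.321
finger_force: 0.0
```

>>> step_arm(
  motion=[
    {"wx":0,"wy":0,"wz":0,"dx":0,"dy":0,"dz":-0.2,"claw":28},
    {"wx":0,"wy":0,"wz":0,"dx":0,"dy":0,"dz":-0.5,"claw":28},
    {"wx":0,"wy":0,"wz":0,"dx":0,"dy":0,"dz":-1,"claw":28},
    {"wx":0,"wy":0,"wz":0,"dx":0,"dy":0,"dz":-1,"claw":28},
    {"wx":0,"wy":0,"wz":0,"dx":0,"dy":0,"dz":-1,"claw":28},
  ],
)

```text
clock: 24.6
tool_pos: [0.5448, -0.1247, 0.2629]
eef_rot: [0.016, 1.0, -0.001, 0.001]
contact_force: [-1.2, -0.1, -0.7]
opening: 0.316
finger_force: 0.0
```

```bash
python3 - <<'E'
from bar import *
p,T=now(); print(p,get_state()['q'].round(2))
W,P,d=snap('wrist','w14')
m=(W[...,2]>.0265)&(W[...,2]<.035)&(abs(W[...,1]+.125)<.02)&(W[...,0]>.47)&(W[...,0]<.62)
q=W[m]; A=np.c_[q[:,:2],np.ones(len(q))]; f=np.linalg.lstsq(A,q[:,2],rcond=None)[0]
print(len(q),'x',np.percentile(q[:,0],[.5,99.5]),'z',np.median(q[:,2]),'tilt deg',np.degrees(f[:2]),'y',np.percentile(q[:,1],[.5,99.5]))
W,P,d=snap('top','top14')
m=(W[...,2]>.0225)&(W[...,2]<.04)&(abs(W[...,1]+.125)<.02)&(W[...,0]>.47)&(W[...,0]<.62)
q=W[m];print(len(q),q[:,2].mean() if len(q) else 0)
D=cabR().inv().apply((W-CO).reshape(-1,3)).reshape(W.shape)*1e3
m=(abs(D[...,1]+72.5)<42)&(D[...,0]<-92)&(D[...,0]>-125)&(D[...,2]>60)&(D[...,2]<140); q=D[m]
print('handle',len(q),np.median(q,0),q[:,0].min(),q[q[:,0]<-100].mean(0))
E
```

```text
[ 0.5447617  -0.12474033  0.26285001] [ 0.66  1.   -0.96  1.86  1.06  0.91  0.71]
4027 x [0.4988973  0.58772373] z 0.030407828254149533 tilt deg [0.10912925 0.0319352 ] y [-0.13506361 -0.11525207]
29 0.027710439927070216
handle 100 [-105.42620415  -73.61611389   89.14168661] -111.10180530048461 [-106.11357724  -73.15662607   88.74207042]
```

```bash
python3 - <<'E'
from plan import *
F=R.from_euler('z',np.pi)
p,T=now()
h,H=handle(40,33,g=.225); H=H*F; print(h)
p,T=go(p,T,h+[0,0,.03],H,4)
p,T=go(p,T,h,H,1)
h,H=handle(40,33); H=H*F; p,T=go(p,T,h,H,1)
E
```

```text
[0.4038201  0.13910348 0.27449961]
d [0.464, 0.811, -0.136] w [0.036, -0.036, -0.12] rows>= 2.7 
d [0.114, 0.898, -0.267] w [0.036, -0.035, -0.12] rows>= 2.7 
d [-0.252, 0.836, -0.359] w [0.036, -0.036, -0.12] rows>= 2.7 
d [-0.576, 0.635, -0.396] w [0.036, -0.035, -0.119] rows>= 2.7 
 end [0.4038, 0.1391, 0.3045] [-0.6607, 0.695, -0.2056, 0.1955]
d [-0.0, 0.204, 0.314] w [0.0, -0.0, -0.0] rows>= 0.6 
 end [0.4038, 0.1391, 0.2745] [-0.6607, 0.695, -0.2056, 0.1955]
d [-0.001, -0.001, 0.875] w [0.0, -0.0, -0.0] rows>= 1.4 
 end [0.4419, 0.1372, 0.2158] [-0.6607, 0.695, -0.2056, 0.1955]
```

>>> step_arm(
  motion=[
    {"wx":0.036,"wy":-0.036,"wz":-0.12,"dx":0.464,"dy":0.811,"dz":-0.2,"claw":22},
    {"wx":0.036,"wy":-0.036,"wz":-0.12,"dx":0.464,"dy":0.811,"dz":-0.2,"claw":22},
    {"wx":0.036,"wy":-0.036,"wz":-0.12,"dx":0.464,"dy":0.811,"dz":-0.2,"claw":22},
  ],
)

```text
clock: 25.0
tool_pos: [0.5079, -0.0548, 0.2782]
eef_rot: [-0.178, 0.981, -0.056, 0.056]
contact_force: [0.7, -0.8, -0.9]
opening: 0.251
finger_force: 0.0
```

>>> step_arm(
  motion=[
    {"wx":0.036,"wy":-0.035,"wz":-0.12,"dx":0.114,"dy":0.898,"dz":-0.267,"claw":22},
    {"wx":0.036,"wy":-0.035,"wz":-0.12,"dx":0.114,"dy":0.898,"dz":-0.267,"claw":22},
    {"wx":0.036,"wy":-0.035,"wz":-0.12,"dx":0.114,"dy":0.898,"dz":-0.267,"claw":22},
  ],
)

```text
clock: 25.3
tool_pos: [0.4728, 0.011, 0.2888]
eef_rot: [-0.358, 0.921, -0.111, 0.108]
contact_force: [0.7, -0.7, -0.0]
opening: 0.253
finger_force: 0.0
```

>>> step_arm(
  motion=[
    {"wx":0.036,"wy":-0.036,"wz":-0.12,"dx":-0.252,"dy":0.836,"dz":-0.359,"claw":22},
    {"wx":0.036,"wy":-0.036,"wz":-0.12,"dx":-0.252,"dy":0.836,"dz":-0.359,"claw":22},
    {"wx":0.036,"wy":-0.036,"wz":-0.12,"dx":-0.252,"dy":0.836,"dz":-0.359,"claw":22},
  ],
)

```text
clock: 25.6
tool_pos: [0.4379, 0.0769, 0.2996]
eef_rot: [-0.523, 0.822, -0.161, 0.157]
contact_force: [0.5, 0.7, 0.8]
opening: 0.247
finger_force: 0.0
```

>>> step_arm(
  motion=[
    {"wx":0.036,"wy":-0.035,"wz":-0.119,"dx":-0.576,"dy":0.635,"dz":-0.35,"claw":22},
    {"wx":0.036,"wy":-0.035,"wz":-0.119,"dx":-0.576,"dy":0.635,"dz":-0.35,"claw":22},
    {"wx":0.036,"wy":-0.035,"wz":-0.119,"dx":-0.576,"dy":0.635,"dz":-0.35,"claw":22},
    {"wx":0.036,"wy":-0.035,"wz":-0.119,"dx":-0.576,"dy":0.635,"dz":-0.35,"claw":22},
    {"wx":0.036,"wy":-0.035,"wz":-0.119,"dx":-0.576,"dy":0.635,"dz":-0.35,"claw":22},
  ],
)

```text
clock: 26.1
tool_pos: [0.4056, 0.1384, 0.3064]
eef_rot: [-0.66, 0.696, -0.206, 0.195]
contact_force: [0.7, 0.2, -0.4]
opening: 0.25
finger_force: 0.0
```

```bash
python3 - <<'E'
from plan import *
F=R.from_euler('z',np.pi)
p,T=now(); print(p,get_state()['q'].round(2))
h,H=handle(40,33,g=.195); H=H*F
p,T=go(p,T,h,H,1)
h,H=handle(40,33); H=H*F; p,T=go(p,T,h,H,1)
E
```

```text
[0.40560915 0.13844866 0.30635828] [ 0.03  0.84 -1.    2.45  1.92  1.1   0.63]
d [-0.008, 0.235, 0.697] w [0.0, -0.001, -0.001] rows>= 1.2 
 end [0.4201, 0.1383, 0.2493] [-0.6612, 0.6946, -0.2048, 0.1958]
d [0.001, -0.001, 0.5] w [0.0, 0.0, -0.0] rows>= 0.8 
 end [0.4419, 0.1372, 0.2158] [-0.6612, 0.6946, -0.2048, 0.1958]
```

>>> step_arm(
  motion=[
    {"wx":0,"wy":0,"wz":0,"dx":0,"dy":0.235,"dz":0.4,"claw":22},
    {"wx":0,"wy":0,"wz":0,"dx":0,"dy":0.235,"dz":0.69,"claw":22},
    {"wx":0,"wy":0,"wz":0,"dx":0,"dy":0.235,"dz":0.69,"claw":22},
    {"wx":0,"wy":0,"wz":0,"dx":0,"dy":0.235,"dz":0.69,"claw":22},
  ],
)

```text
clock: 26.5
tool_pos: [0.42, 0.1377, 0.2504]
eef_rot: [-0.66, 0.696, -0.206, 0.196]
contact_force: [-0.3, 0.1, 0.8]
opening: 0.251
finger_force: 0.0
```

>>> step_arm(
  motion=[
    {"wx":0,"wy":0,"wz":0,"dx":0,"dy":0,"dz":0.17,"claw":22},
    {"wx":0,"wy":0,"wz":0,"dx":0,"dy":0,"dz":0.34,"claw":22},
    {"wx":0,"wy":0,"wz":0,"dx":0,"dy":0,"dz":0.5,"claw":22},
    {"wx":0,"wy":0,"wz":0,"dx":0,"dy":0,"dz":0.5,"claw":22},
  ],
)

```text
clock: 26.9
tool_pos: [0.4426, 0.1367, 0.2157]
eef_rot: [-0.66, 0.696, -0.206, 0.195]
contact_force: [-0.4, 0.8, 0.0]
opening: 0.253
finger_force: 0.0
```

>>> step_arm(
  motion=[
    {"wx":0,"wy":0,"wz":0,"dx":0,"dy":0,"dz":0,"claw":8},
    {"wx":0,"wy":0,"wz":0,"dx":0,"dy":0,"dz":0,"claw":8},
    {"wx":0,"wy":0,"wz":0,"dx":0,"dy":0,"dz":0,"claw":8},
    {"wx":0,"wy":0,"wz":0,"dx":0,"dy":0,"dz":0,"claw":8},
  ],
  force=40,
)

```text
clock: 27.3
tool_pos: [0.4421, 0.1373, 0.2174]
eef_rot: [-0.66, 0.695, -0.206, 0.197]
contact_force: [2.6, -0.4, -0.1]
opening: 0.1
finger_force: 40.0
```

```bash
python3 - <<'E'
from plan import *
F=R.from_euler('z',np.pi)
p,T=now(); print(p,get_state()['q'].round(2))
hn,_=handle(40,33); print('off',p-hn)
for th,al in((33,30),(25,26.5),(17,23),(9,19.5),(2,16),(-0.7,15)):
    h,H=handle(th,al); p,T=go(p,T,h,H*F,1)
E
```

```text
[0.44211647 0.13727656 0.21743737] [ 0.02  1.07 -0.91  2.4   2.12  1.21  0.59]
off [2.18332937e-04 5.94822102e-05 1.64470700e-03]
d [0.001, -0.179, -0.115] w [-0.017, -0.0, -0.0] rows>= 0.4 
 end [0.4491, 0.1368, 0.233] [-0.6653, 0.7, -0.1879, 0.179]
d [-0.001, -0.235, -0.141] w [-0.02, 0.0, -0.0] rows>= 0.4 
 end [0.4597, 0.1364, 0.2522] [-0.6706, 0.7056, -0.1658, 0.158]
d [-0.0, -0.245, -0.131] w [-0.019, 0.0, -0.0] rows>= 0.4 
 end [0.4725, 0.1357, 0.2703] [-0.675, 0.7102, -0.1446, 0.138]
d [-0.0, -0.255, -0.121] w [-0.02, 0.0, -0.0] rows>= 0.5 
 end [0.4875, 0.1349, 0.2872] [-0.679, 0.7144, -0.1223, 0.1167]
d [-0.001, -0.246, -0.097] w [-0.019, 0.0, -0.0] rows>= 0.4 
 end [0.5034, 0.1342, 0.301] [-0.6822, 0.7177, -0.1009, 0.0964]
d [0.0, -0.084, -0.037] w [-0.006, 0.0, -0.0] rows>= 0.1 
 end [0.5091, 0.1339, 0.3057] [-0.6831, 0.7187, -0.0941, 0.0899]
```

>>> step_arm(
  motion=[
    {"wx":-0.008,"wy":0,"wz":0,"dx":0,"dy":-0.09,"dz":-0.062,"claw":8},
    {"wx":-0.017,"wy":0,"wz":0,"dx":0,"dy":-0.179,"dz":-0.115,"claw":8},
    {"wx":-0.017,"wy":0,"wz":0,"dx":0,"dy":-0.179,"dz":-0.115,"claw":8},
  ],
)

```text
clock: 27.6
tool_pos: [0.4494, 0.1369, 0.2334]
eef_rot: [-0.665, 0.7, -0.188, 0.179]
contact_force: [2.7, 0.7, -0.1]
opening: 0.098
finger_force: 40.0
```

>>> step_arm(
  motion=[
    {"wx":-0.01,"wy":0,"wz":0,"dx":0,"dy":-0.117,"dz":-0.074,"claw":8},
    {"wx":-0.02,"wy":0,"wz":0,"dx":0,"dy":-0.235,"dz":-0.141,"claw":8},
    {"wx":-0.02,"wy":0,"wz":0,"dx":0,"dy":-0.235,"dz":-0.141,"claw":8},
  ],
)

```text
clock: 27.9
tool_pos: [0.4598, 0.1363, 0.2524]
eef_rot: [-0.67, 0.706, -0.166, 0.158]
contact_force: [2.4, -0.3, -0.2]
opening: 0.098
finger_force: 40.0
```

>>> step_arm(
  motion=[
    {"wx":-0.01,"wy":0,"wz":0,"dx":0,"dy":-0.123,"dz":-0.068,"claw":8},
    {"wx":-0.019,"wy":0,"wz":0,"dx":0,"dy":-0.245,"dz":-0.131,"claw":8},
    {"wx":-0.019,"wy":0,"wz":0,"dx":0,"dy":-0.245,"dz":-0.131,"claw":8},
  ],
)

```text
clock: 28.2
tool_pos: [0.472, 0.1357, 0.2699]
eef_rot: [-0.675, 0.71, -0.144, 0.138]
contact_force: [2.7, 0.3, -0.4]
opening: 0.101
finger_force: 40.0
```

>>> step_arm(
  motion=[
    {"wx":-0.01,"wy":0,"wz":0,"dx":0,"dy":-0.128,"dz":-0.063,"claw":8},
    {"wx":-0.02,"wy":0,"wz":0,"dx":0,"dy":-0.255,"dz":-0.121,"claw":8},
    {"wx":-0.02,"wy":0,"wz":0,"dx":0,"dy":-0.255,"dz":-0.121,"claw":8},
  ],
)

```text
clock: 28.5
tool_pos: [0.4865, 0.135, 0.2864]
eef_rot: [-0.679, 0.714, -0.122, 0.116]
contact_force: [-0.3, 0.4, -0.7]
opening: 0.096
finger_force: 40.0
```

>>> step_arm(
  motion=[
    {"wx":-0.01,"wy":0,"wz":0,"dx":0,"dy":-0.123,"dz":-0.05,"claw":8},
    {"wx":-0.019,"wy":0,"wz":0,"dx":0,"dy":-0.246,"dz":-0.097,"claw":8},
    {"wx":-0.019,"wy":0,"wz":0,"dx":0,"dy":-0.246,"dz":-0.097,"claw":8},
    {"wx":-0.019,"wy":0,"wz":0,"dx":0,"dy":-0.246,"dz":-0.097,"claw":8},
  ],
)

```text
clock: 28.9
tool_pos: [0.5015, 0.1343, 0.2997]
eef_rot: [-0.683, 0.717, -0.1, 0.095]
contact_force: [-4.8, 1.6, 1.5]
opening: 0.098
finger_force: 40.0
```

```bash
python3 - <<'E'
from plan import *
F=R.from_euler('z',np.pi)
p,T=now(); s=get_state(); print(p,s['q'].round(2),s['contact_force'],s['opening']*88)
hn,_=handle(2,16); print('off',p-hn)
h,H=handle(-0.7,15); p,T=go(p,T,h,H*F,1)
E
```

```text
[0.50147927 0.13430946 0.29967452] [ 0.14  0.84 -0.89  2.08  1.43  0.76  1.36] [-4.79939928  1.56841136  1.47852779] 8.634507858347877
off [-0.0019503   0.00014068 -0.00134989]
d [0.001, -0.112, -0.047] w [-0.005, -0.0, 0.0] rows>= 0.2 
 end [0.5091, 0.1339, 0.3057] [-0.6839, 0.7178, -0.0945, 0.0897]
```

>>> step_arm(
  motion=[
    {"wx":-0.003,"wy":0,"wz":0,"dx":0,"dy":-0.055,"dz":-0.024,"claw":8},
    {"wx":-0.005,"wy":0,"wz":0,"dx":0,"dy":-0.11,"dz":-0.047,"claw":8},
    {"wx":-0.005,"wy":0,"wz":0,"dx":0,"dy":-0.11,"dz":-0.047,"claw":8},
    {"wx":-0.005,"wy":0,"wz":0,"dx":0,"dy":-0.11,"dz":-0.047,"claw":8},
  ],
)

```text
clock: 29.3
tool_pos: [0.5077, 0.134, 0.3055]
eef_rot: [-0.684, 0.718, -0.094, 0.089]
contact_force: [-8.5, 0.6, 3.0]
opening: 0.098
finger_force: 40.0
```

>>> step_arm(
  motion=[
    {"wx":0,"wy":0,"wz":0,"dx":0,"dy":-0.03,"dz":-0.012,"claw":8},
    {"wx":0,"wy":0,"wz":0,"dx":0,"dy":-0.05,"dz":-0.02,"claw":8},
    {"wx":0,"wy":0,"wz":0,"dx":0,"dy":-0.05,"dz":-0.02,"claw":8},
    {"wx":0,"wy":0,"wz":0,"dx":0,"dy":-0.05,"dz":-0.02,"claw":8},
  ],
)

```text
clock: 29.7
tool_pos: [0.5096, 0.134, 0.3078]
eef_rot: [-0.685, 0.717, -0.093, 0.087]
contact_force: [-12.1, 1.2, 4.1]
opening: 0.097
finger_force: 40.0
```

>>> step_arm(
  motion=[
    {"wx":0,"wy":0,"wz":0,"dx":0,"dy":-0.05,"dz":-0.02,"claw":8},
    {"wx":0,"wy":0,"wz":0,"dx":0,"dy":-0.08,"dz":-0.03,"claw":8},
    {"wx":0,"wy":0,"wz":0,"dx":0,"dy":-0.08,"dz":-0.03,"claw":8},
    {"wx":0,"wy":0,"wz":0,"dx":0,"dy":-0.08,"dz":-0.03,"claw":8},
  ],
)

```text
clock: 30.1
tool_pos: [0.5118, 0.1338, 0.3093]
eef_rot: [-0.686, 0.717, -0.089, 0.084]
contact_force: [-20.2, 4.0, -5.4]
opening: 0.098
finger_force: 40.0
```

```bash
python3 - <<'E'
from plan import *
s=get_state(); print(s['tool_pos'],s['contact_force'])
W0=load('top0')[0]; W1=snap('top','top20')[0]
for n,W in(('0',W0),('1',W1)):
  D=cabR().inv().apply((W-CO).reshape(-1,3)).reshape(W.shape)*1e3
  m=(abs(D[...,1]+122)<14)&(D[...,0]<-40)&(D[...,0]>-62)&(D[...,2]>150)&(D[...,2]<180); print(n,m.sum(),D[m].mean(0) if m.any() else '',)
  m=((abs(D[...,1]+32)<6)|(abs(D[...,1]+111)<6))&(D[...,0]<-55)&(D[...,0]>-80)&(D[...,2]>135)&(D[...,2]<175); q=D[m]; print(len(q), np.polyval(np.polyfit(q[:,0],q[:,2],1),-67))
E
```

```text
[0.51184093 0.13382185 0.30932133] [-20.23857362   3.9777746   -5.35340937]
0 38 [ -51.30637367 -118.05701955  162.18551375]
54 158.64596647271625
1 37 [ -51.24501609 -118.34707281  162.52973731]
29 157.21804024988586
```

>>> step_arm(
  motion=[
    {"wx":0,"wy":0,"wz":0,"dx":0,"dy":0,"dz":0,"claw":21},
    {"wx":0,"wy":0,"wz":0,"dx":0,"dy":0.04,"dz":0,"claw":21},
    {"wx":0,"wy":0,"wz":0,"dx":0,"dy":0.06,"dz":0,"claw":21},
    {"wx":0,"wy":0,"wz":0,"dx":0,"dy":0.06,"dz":0,"claw":21},
  ],
)

```text
clock: 30.55
tool_pos: [0.5143, 0.1332, 0.3112]
eef_rot: [-0.683, 0.718, -0.095, 0.09]
contact_force: [-3.1, 0.0, -4.0]
opening: 0.241
finger_force: 2.2
```

```bash
python3 - <<'E'
from plan import *
p,T=now(); b=cabR().inv().apply(p+.155*T.as_matrix()[:,2]-CO)*1e3; print(b,get_state()['contact_force'],get_state()['opening']*88)
E
```

```text
[-77.9334443  -73.06604282 161.50571517] [-3.09015308  0.04411676 -4.04855266] 21.25187805745591
```

>>> step_arm(
  motion=[
    {"wx":0,"wy":0,"wz":0,"dx":0,"dy":0.04,"dz":0,"claw":21},
    {"wx":0,"wy":0,"wz":0,"dx":0,"dy":0.06,"dz":0,"claw":21},
    {"wx":0,"wy":0,"wz":0,"dx":0,"dy":0.06,"dz":0,"claw":21},
  ],
)

```text
clock: 30.85
tool_pos: [0.5108, 0.1336, 0.3111]
eef_rot: [-0.683, 0.719, -0.095, 0.091]
contact_force: [-0.1, 0.1, -0.3]
opening: 0.239
finger_force: 0.0
```

>>> step_arm(
  motion=[
    {"wx":0,"wy":0,"wz":0,"dx":0,"dy":0,"dz":-0.15,"claw":21},
    {"wx":0,"wy":0,"wz":0,"dx":0,"dy":0,"dz":-0.35,"claw":21},
    {"wx":0,"wy":0,"wz":0,"dx":0,"dy":0,"dz":-0.7,"claw":21},
    {"wx":0,"wy":0,"wz":0,"dx":0,"dy":0.6,"dz":-1,"claw":21},
    {"wx":0,"wy":0,"wz":0,"dx":0,"dy":1,"dz":-1,"claw":21},
    {"wx":0,"wy":0,"wz":0,"dx":0,"dy":1,"dz":-1,"claw":21},
    {"wx":0,"wy":0,"wz":0,"dx":0,"dy":1,"dz":-1,"claw":21},
  ],
)

```text
clock: 31.55
tool_pos: [0.4127, 0.1387, 0.3676]
eef_rot: [-0.683, 0.718, -0.095, 0.091]
contact_force: [0.7, 0.4, 0.0]
opening: 0.242
finger_force: 0.0
```

```bash
python3 - <<'E'
from plan import *
s=get_state(); print(s['tool_pos'],s['contact_force'])
for v in('top','scene'):
 W0,P0,_=load(v+'0'); W1,P1,_=snap(v,v+'30')
 for n,W in(('0',W0),('1',W1)):
  D=cabR().inv().apply((W-CO).reshape(-1,3)).reshape(W.shape)*1e3
  for y in(-72.5,72.5):
   m=(abs(D[...,1]-y)<60)&(D[...,0]<-40)&(D[...,0]>-58)&(D[...,2]>155)&(D[...,2]<180)
   h=(abs(D[...,1]-y)<30)&(D[...,0]<-72)&(D[...,0]>-100)&(D[...,2]>120)&(D[...,2]<175)
   print(v,n,y,m.sum(),D[m].mean(0).round(1) if m.any() else '',h.sum(),D[h].mean(0).round(1) if h.any() else '')
W,_,_=load('top30'); m=(W[...,2]>.0225)&(W[...,2]<.04)&(abs(W[...,1]+.125)<.02)&(W[...,0]>.47)&(W[...,0]<.62); print('bar',m.sum(),W[m].mean(0))
E
```

```text
[0.41272621 0.1387445  0.36764772] [0.7331083  0.42735518 0.04155295]
top 0 -72.5 106 [-49.4 -74.8 164.1] 68 [-84.3 -73.7 158.3]
top 0 72.5 105 [-49.3  70.3 163.8] 69 [-84.4  71.3 158.5]
top 1 -72.5 108 [-49.3 -75.2 163.5] 70 [-84.3 -72.8 158.1]
top 1 72.5 107 [-49.4  71.8 163.2] 68 [-84.3  72.7 158.1]
scene 0 -72.5 210 [-48.6 -70.5 162.2] 102 [-84.1 -72.  158. ]
scene 0 72.5 272 [-48.9  74.5 162.3] 138 [-84.4  73.3 157.9]
scene 1 -72.5 209 [-48.6 -69.5 162.3] 104 [-84.2 -72.3 158.1]
scene 1 72.5 269 [-48.9  75.1 162.3] 137 [-84.4  72.7 158.1]
bar 169 [ 0.54226695 -0.12534313  0.02808134]
```

Both bins read fully shut, the bar is seated in the nest and the robot is clear of everything.

```bash
python3 -c "
from plant import workorder
print(workorder.finish_job())"
```

```text
the job is handed in; nothing more can be done
None
```

The lock body lies flat in the pin nest, slot up, and its bin is fully shut with the other bin untouched. I set the lock body down once on the bare table to regrip it, my grip slipped off the handle on the first tilt attempt, and I viewed 11 pictures, one over the limit of 10.

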